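# Load the battery, click the lid shut and throw the connect lever

## Robot

A 7-joint arm with a two-finger parallel gripper is mounted at the origin on the work surface. World frame = base frame: x ahead of the robot, y to its left, z up, the work surface at z = 0. Lengths are in m, angles in rad, forces in N, time in s.
With the tool pointing down it reaches from about 0.425 to 0.875 m from the base axis. Payload 8.4 kg.
Tool frame: the origin (TCP) lies midway between the tips of the shut fingers; the grasp point (between the pads) lies 19 mm behind it (pinch_z is the distance from the TCP to the grasp point, in m); z points along the fingers, y is the direction in which the jaws open and shut (so a half turn about z gives the same grasp; the last joint's range is limited). The gripper opens to 87 mm and grips with 3 to 60 N. Pads are 19 mm wide; open, the fingers measure 117 mm over their backs; the gripper's body (75 mm by 190 mm) begins 51 mm behind the grasp point.
Start: joints at [-1.283, 0.333, 0.04, 1.465, -0.013, 1.343, -0.059], TCP at [0.245, 0.602, 0.223] pointing down, gripper open.
Joint ranges: [-2.58, 2.58], [-0.38, 2.09], [-1.3, 1.39], [0.25, 2.4], [-1.5, 4.64], [0.08, 2.09], [-2.65, 2.65]. Speed limits (rad/s): [2.22, 2.22, 2.79, 2.79, 3.14, 3.14, 3.14].

## Interface

Orientations are given as a unit quaternion [w, x, y, z].
In Python, from workcell import sense, read_camera, get_calibration, job_done, pinch_z gives the robot as it stands. The module is installed in compiled form; this text tells all that it offers.
- The arm moves only by the tool servo_tool, never from a script. Its argument "targets" is a list of rows, each a list of 6 numbers: the shift along the tool's x, y, z in cm, then the turn, a rotation vector about the tool's x, y, z in degrees. A call has 1 to 10 rows; each row shifts and turns the commanded pose from where the row before left it, along the tool's axes as they then stand; what a row does not reach is not made up. A row lasts 1/10 s, in which the tool goes at most 50 mm and 8.59 degrees, less where a joint would pass 70% of its speed; a pose out of reach is approached as far as the arm can. A call is refused whole if a number of a shift passes 5 or a number of a turn 8.59, either way. A call with a gripper value outside its range is refused whole. "jaw" is the finger opening in cm, from 0 to 8.7, set as the call begins (left out, the last holds). The fingers move at their own pace and stop on an object; "force" is the grip in N (left out, the last holds). Time passes only in rows, so rows that do not move let the fingers close. It gives the time, the measured TCP pose, the force and the opening at its end, in the units of the state.
- sense(): the state, without advancing time (a new reading comes with each control period).
- read_camera(name): name is "scene" or "top" or "wrist"; returns the picture (384x512x3 uint8, red, green, blue); there is no depth.
- get_calibration(name): a dict with "fx", "fy", "cx", "cy" (pixels), "world_to_cam" (4x4, takes a point from world to camera coordinates). Camera axes: x right, y down, z forward; pixel columns grow to the right and rows downward; lengths in m; the calibration is good to about 2 mm. The wrist camera is an equidistant fisheye: a pixel r from the principal point sees the ray r / f radians off the axis. A picture is of the moment at which its call begins: read the wrist's pose just before it. get_calibration takes no time and is no camera call; for the wrist camera it gives the pose at the moment of the call.
- job_done(): hands the job in, once; it reports no verdict.
The state is a dict: "time": time; "qpos": joint angles; "dq": joint speeds; "joint_torque": joint torques, N m; "eef_pos": TCP position; "eef_rot": TCP orientation; "contact_force": force on the tool from outside, world axes, zero at the start; "wrist_torque": the same for the moment, N m; "opening": opening from 0.0 (shut) to 1.0 (fully open).
Only numpy, scipy, OpenCV 4.12 (cv2) and the standard library are available. Lean on these libraries where they do the work, as an engineer would, in place of code of your own. Each camera call takes 0.05 s, during which the arm holds its last target.

## Task

Put the ribbed battery pack fully into the sloping bay of the power unit, then close the bay's lid and press its free edge down until the spring catch clicks over it. After that swing the connect lever on the unit all the way down towards the front, squeezing the release button in the end of its grip, and let go. Leave everything else on the table where it is.

Things in the scene. Friction and masses are not known exactly. Their poses are not given: they have to be found in the camera images.
- bay: Battery bay in the 30 degree sloping pale face of the grey power unit (fixed; place and yaw vary). Origin: centre of its mouth, on the face, 100 mm above the table. z: out of the face, leaning 30 degrees to the unit's front; x: up the slope, away from the front; y: level. Mouth 66 (x) by 106 mm (y), straight walls, floor 56 mm below the face. Face: x -78 to 78, y -75 to 180 mm.
- pack_center (a point): Centre of the battery pack, half-way up. Black block, 220 to 450 g, 60 (x) by 100 (y) by 28 mm high, with a grip rib on the middle of its top, 44 (x) by 14 (y) by 22 mm high: 50 mm in all. z points up through the rib. It goes into the bay either way round, rib outwards, its 100 mm along the bay's y; fully in, this point is 31 mm below the face.
- lid (a joint): Angle of the bay's lid, rad: 0 shut, grows as it opens, to 2.1. It starts wide open and stays where it is left (hinge friction 0.04 N m). Pale plate 92 mm from hinge to free edge, 116 mm wide, 6 mm thick. At angle a the free edge of its underside is at bay x = 46 - 92 cos a, z = 2 + 92 sin a mm. Shut, it covers the bay: free edge at bay x = -46, top at bay z = 8 mm.
- lid_hinge (a point): Middle of the lid's hinge line, which runs along bay y at the bay's upper edge: bay x = 46, y = 0, z = 2 mm.
- lid_edge (a point): Middle of the lid's free edge, on its outer face (the top when shut), 86 mm from the hinge line: the place to press, straight into the face.
- catch_nose (a point): Spring catch: a black block on the face just in front of the shut lid's free edge, at most 6 mm high, bay x = -75 to -45, y = -17 to 17 mm. The lid's tongue meets it at about 0.12 rad and rests on it; about 12 to 20 N on the free edge takes it past with a click, and the catch then holds the lid below 0.03 rad.
- lever (a joint): Swing of the connect lever, rad: 0 standing up, grows as it swings down to the unit's front; end stop 1.75, lying along the face. At angle a the grip's centre is at bay x = 35 + 85 sin(0.35 - a), y = 140, z = 20 + 85 cos(0.35 - a) mm. A locking pin stops it near 0.45 unless the release button is held in until past 0.75. It stays where it is left (friction 0.06 N m).
- lever_pivot (a point): Pivot of the lever: axis along bay y, at bay x = 35, y = 140, z = 20 mm, 85 mm from the grip's axis.
- lever_grip (a point): Centre of the lever's grip: a black bar along bay y, 20 mm in diameter, 36 mm long. The round grey release button, 16 mm in diameter, stands 7 mm out of its +y end. Pinched end to end, the grip is 43 mm wide, 37 mm with the button in; it can turn between the fingers as the lever swings.
- release (a joint): Travel of the release button, m: 0 out, 0.006 fully in; it moves along bay -y, 2 N to start, 5 N to hold fully in. The pin is free from 0.004 on.
- adapter: Bystander: black power adapter without a rib, 50 by 100 by 32 mm, origin under its centre, y along its length.
- mouse: Bystander: pale computer mouse, 58 by 98 by 35 mm, origin under its centre, y along its length.
- spray_can: Bystander: standing metal can, 52 mm in diameter, 150 mm high, origin under its centre.
- speaker: Bystander: pale loudspeaker, 85 by 85 by 140 mm high, origin under its centre.
- tape_roll: Bystander: cardboard ring, 100 mm in diameter, 24 mm high, origin under its centre.
- screwdriver: Bystander: screwdriver with a black handle, lying flat along its x.
- mug: Bystander: white mug, 80 mm in diameter, 90 mm high, origin under its centre.
Not all that is in view belongs to the job. Leave any orange or yellow look-alike of the part that bears pack_center alone.

How it is judged:
By the outcome, as a careful person would: the job done as asked, in the order asked, and still so for the second after the job is handed in, with the robot touching nothing.
It also fails if it takes over 69 s, if anything falls off the work surface, if the arm or the gripper's body presses on something with over 40 N, if the wrist force passes 120 N, or if a joint passes its speed limit or range.

## Working session

There is one attempt and no reset: what is moved stays moved. The work goes in short steps, Python scripts to look and compute and a tool call to move; the robot and the scene stay as the last step left them, time stands still between calls to the robot, and variables do not carry over. Pictures are saved under pics/ and viewed, and the job is handed in when it is done.

Besides the shell and the picture viewer there is one more tool, called after ">>>" by a JSON object that holds its "method" and its "body". servo_tool: Moves the arm, as the interface text tells. Its arguments: {"type":"object","properties":{"targets":{"type":"array"},"jaw":{"type":"number"},"force":{"type":"number"}},"required":["targets"]}

```bash
mkdir -p pics; ls
python3 - <<'E'
from workcell import *
import cv2
s=sense();print(s, pinch_z if not callable(pinch_z) else pinch_z())
for n in("scene","top","wrist"):
    c=get_calibration(n);print(n,c)
    cv2.imwrite(f"pics/{n}0.png",read_camera(n)[:,:,::-1])
E
```

```text
pics
{'time': 0.0, 'qpos': array([-1.28320829,  0.33391205,  0.03985885,  1.46632017, -0.01340901,
        1.34329181, -0.05848955]), 'dq': array([-3.53670265e-05, -5.62463005e-04, -5.41773537e-04, -2.10443290e-04,
       -9.29506368e-04,  2.01308162e-03,  8.01690250e-04]), 'joint_torque': array([-7.02376256e-04, -6.56353855e+01,  1.33466564e+00, -4.03813291e+01,
       -6.00079307e-02,  4.45980148e-02,  1.61015582e-04]), 'eef_pos': array([0.24502205, 0.60151894, 0.2216344 ]), 'eef_rot': array([-1.11062479e-04,  1.92188378e-01,  9.81357699e-01, -8.25323762e-04]), 'contact_force': array([ 0.14356909, -0.17745682,  0.41582346]), 'wrist_torque': array([-0.00964556,  0.00547966, -0.0233638 ]), 'opening': 0.9980881946209565} 0.0187
scene {'fx': 496.15746034963956, 'fy': 496.15746034963956, 'cx': 245.91909401803642, 'cy': 192.31625552391066, 'world_to_cam': array([[ 0.55811085,  0.82972781,  0.00800242, -0.29735672],
       [ 0.67047571, -0.44526726, -0.59346389, -0.27888527],
       [-0.48885027,  0.33658406, -0.80482084,  1.77407976],
       [ 0.        ,  0.        ,  0.        ,  1.        ]])}
top {'fx': 417.59714936713374, 'fy': 417.59714936713374, 'cx': 265.73550127691385, 'cy': 189.02200058036993, 'world_to_cam': array([[ 0.02293643, -0.99968295, -0.01038848, -0.03007413],
       [-0.9955823 , -0.02189353, -0.0913047 ,  0.56497302],
       [ 0.09104831,  0.01243679, -0.99576881,  1.37253112],
       [ 0.        ,  0.        ,  0.        ,  1.        ]])}
wrist {'fx': 297.3186396354542, 'fy': 297.3186396354542, 'cx': 254.46482781482726, 'cy': 189.54916560850518, 'world_to_cam': array([[ 0.37766638,  0.92594071, -0.00138084, -0.64973762],
       [ 0.88410399, -0.3601583 ,  0.297735  , -0.03420607],
       [ 0.27518764, -0.1136653 , -0.95464756,  0.39121798],
       [ 0.        ,  0.        ,  0.        ,  1.        ]])}
```

View pics/scene0.png

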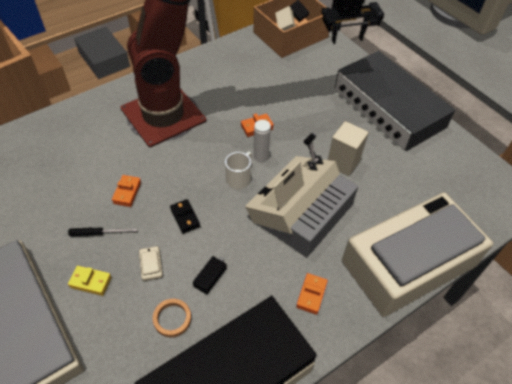

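View pics/top0.png

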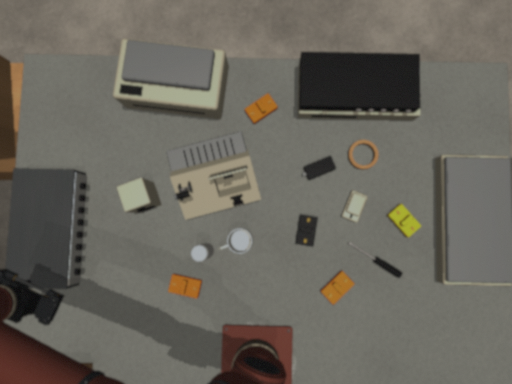

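View pics/wrist0.png

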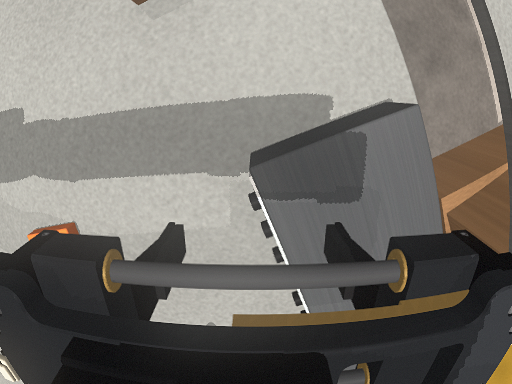

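Run:
```python
import cv2,numpy as np
t=cv2.imread("pics/top0.png");s=cv2.imread("pics/scene0.png")
a=cv2.resize(t[120:260,155:345],None,fx=4,fy=4,interpolation=cv2.INTER_CUBIC)
b=cv2.resize(s[125:305,160:360],None,fx=4,fy=4,interpolation=cv2.INTER_CUBIC)[:,:800]
b=cv2.resize(b,None,fx=.8,fy=.8)
cv2.imwrite("pics/ct.png",a);cv2.imwrite("pics/cs.png",b)
```

```text
(no output)
```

View pics/ct.png

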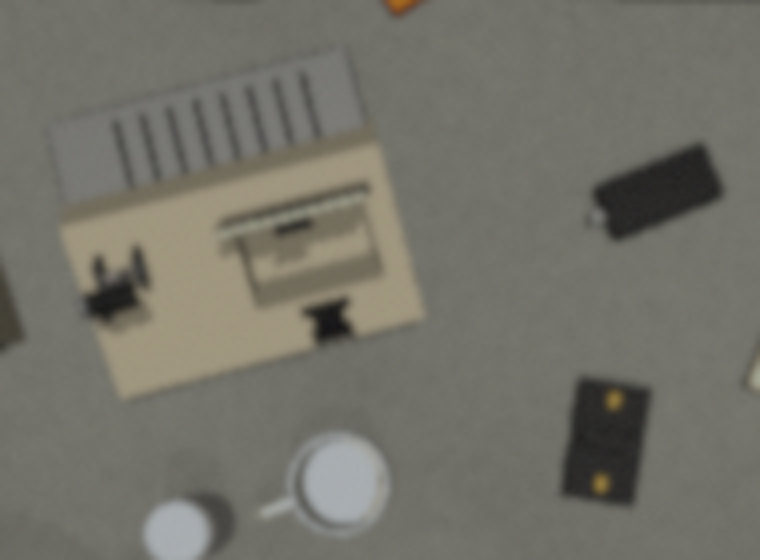

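View pics/cs.png

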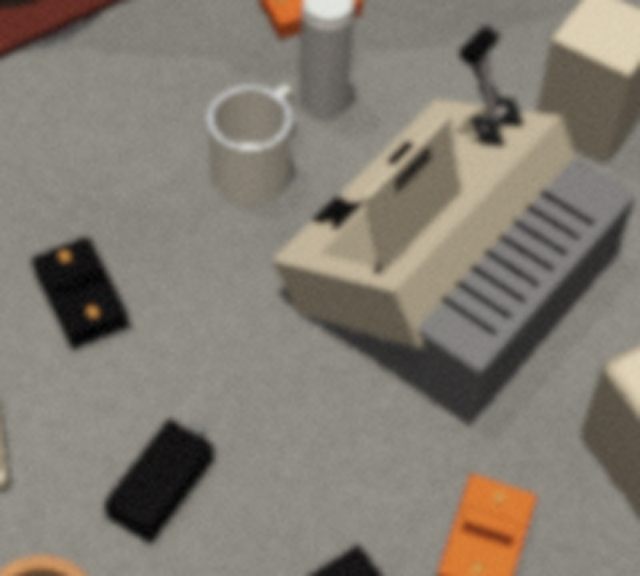

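```bash
cat > h.py <<'E'
import numpy as np,cv2
from scipy.optimize import least_squares
from scipy.spatial.transform import Rotation as R
from workcell import *
def proj(c,P):
    P=np.atleast_2d(P);W=c["world_to_cam"];p=P@W[:3,:3].T+W[:3,3]
    return np.c_[c["fx"]*p[:,0]/p[:,2]+c["cx"],c["fy"]*p[:,1]/p[:,2]+c["cy"]]
def projf(c,P):
    P=np.atleast_2d(P);W=c["world_to_cam"];p=P@W[:3,:3].T+W[:3,3]
    r=np.hypot(p[:,0],p[:,1]);th=np.arctan2(r,p[:,2])
    return np.c_[c["fx"]*th*p[:,0]/r+c["cx"],c["fy"]*th*p[:,1]/r+c["cy"]]
def ray(c,uv,fish=False):
    x=(uv[0]-c["cx"])/c["fx"];y=(uv[1]-c["cy"])/c["fy"]
    if fish:
        r=np.hypot(x,y);d=np.array([np.sin(r)*x/r,np.sin(r)*y/r,np.cos(r)])
    else: d=np.array([x,y,1.])
    W=c["world_to_cam"];Rm=W[:3,:3];return -Rm.T@W[:3,3],Rm.T@d
def cast(c,uv,z,fish=False):
    o,d=ray(c,uv,fish);return o+d*(z-o[2])/d[2]
def bayR(yaw):
    # columns bay x,y,z in world
    f=np.array([np.cos(yaw),np.sin(yaw),0]);u=np.array([0,0,1.])
    x=f*np.cos(np.pi/6)+u*.5;z=-f*.5+u*np.cos(np.pi/6);y=np.cross(z,x)
    return np.c_[x,y,z]
def bay2w(p,P):
    return np.array([p[0],p[1],.1])+np.atleast_2d(P)/1000@bayR(p[2]).T
def eef():
    s=sense();q=s["eef_rot"];return s["eef_pos"],R.from_quat([q[1],q[2],q[3],q[0]]).as_matrix()
def move(goalp,goalR):
    """returns shift (cm) in current tool frame, rotvec deg"""
    p,r=eef();return r.T@(goalp-p)*100, R.from_matrix(r.T@goalR).as_rotvec(degrees=True)
E
python3 - <<'E'
from h import *
T=get_calibration("top");S=get_calibration("scene")
C=np.array([[78,180,0],[78,-75,0],[-78,-75,0],[-78,180,0.]])
ut=np.array([[170.5,175.5],[249.5,155.8],[261,199.5],[186,219.5]])
us=np.array([[334,161.9],[286.6,215.6],[246.9,206.9],[297.5,156.9]])
for w in("ts","t","s"):
    f=lambda p:np.concatenate([(proj(c,bay2w(p,C))-u).ravel() for k,c,u in(("t",T,ut),("s",S,us)) if k in w])
    r=least_squares(f,[.75,0.1,0.2]);print(w,r.x,np.round(r.fun,1))
    p=r.x
for n,uv,h in(("pack",(307,230.5),.028),("adapt",(319,168),.032),("mug",(239,240),.09),("can",(199.5,253),.15),("speaker",(133,193),.14)):
    print(n,cast(T,uv,h))
E
```

```text
ts [0.57547721 0.08905929 0.29032385] [-1.4  0.6 -0.8 -1.4 -0.3 -1.4 -1.  -0.6  1.5 -0.6 -2.7  0.9 -1.5 -0.1
 -1.3 -0.7]
t [0.57258331 0.08603549 0.27583012] [-0.4  0.7  0.5 -0.2  0.4 -0.1 -0.6 -0.4]
s [0.57768675 0.09177564 0.30388686] [ 2.2 -1.1 -0.9  1.  -0.3  0.4 -1.  -0.8]
pack [ 0.43050061 -0.15709114  0.028     ]
adapt [ 0.63942066 -0.19392207  0.032     ]
mug [0.39602719 0.06258741 0.09      ]
can [0.35629525 0.17609585 0.15      ]
speaker [0.53375892 0.38978046 0.14      ]
```

```bash
cat >> h.py <<'E'
def down(jawdeg):
    "tool pointing down, tool y along world azimuth jawdeg"
    a=np.radians(jawdeg);y=np.array([np.cos(a),np.sin(a),0]);z=np.array([0,0,-1.]);return np.c_[np.cross(y,z),y,z]
def bayT(yaw,flip=False):
    "tool z along -bay z, tool y along bay +-y"
    B=bayR(yaw);y=B[:,1]*(-1 if flip else 1);z=-B[:,2];return np.c_[np.cross(y,z),y,z]
def plan(goals,dmax=4.8,rmax=8.4,start=None):
    p,r=eef() if start is None else start
    p0=p;i=0
    for gp,gR in goals:
        gp=np.array(gp);rv=R.from_matrix(r.T@gR).as_rotvec(degrees=True)
        n=max(1,int(np.ceil(max(np.linalg.norm(gp-p)*100/dmax,np.linalg.norm(rv)/rmax))))
        for k in range(n):
            rk=r@R.from_rotvec(rv*k/n,degrees=True).as_matrix()
            d=rk.T@((gp-p)/n)*100
            print(i,"[%s]"%",".join("%.1f"%(v+0) for v in list(d)+list(rv/n)));i+=1
        print("--")
        p,r=gp,gR
E
python3 - <<'E'
from h import *
p,r=eef();print(p,r)
W=get_calibration("wrist")["world_to_cam"];c=-W[:3,:3].T@W[:3,3];print("cam in tool",r.T@(c-p),(r.T@W[:3,:3].T).round(3))
plan([((.43,.38,.33),down(40)),((.46,.06,.33),down(15)),((.43,-.157,.2),down(-9.5))])
E
```

```text
[0.2450751  0.60164342 0.22183599] [[-9.26112397e-01  3.77247507e-01 -3.82649767e-04]
 [ 3.77247688e-01  9.26111612e-01 -1.20977651e-03]
 [-1.02008781e-04 -1.26474276e-03 -9.99999195e-01]]
cam in tool [ 0.08351238  0.00048624 -0.16105404] [[-0.    -0.955 -0.298]
 [ 1.    -0.    -0.   ]
 [-0.    -0.298  0.955]]
0 [-3.6,-1.9,-1.5,-0.0,0.0,4.0]
1 [-3.8,-1.7,-1.5,-0.0,0.0,4.0]
2 [-3.9,-1.4,-1.5,-0.0,0.0,4.0]
3 [-4.0,-1.1,-1.5,-0.0,0.0,4.0]
4 [-4.0,-0.9,-1.5,-0.0,0.0,4.0]
5 [-4.1,-0.6,-1.5,-0.0,0.0,4.0]
6 [-4.1,-0.3,-1.5,-0.0,0.0,4.0]
--
7 [-3.8,-2.6,0.0,0.0,0.0,3.6]
8 [-3.9,-2.4,0.0,0.0,0.0,3.6]
9 [-4.1,-2.1,0.0,0.0,0.0,3.6]
10 [-4.2,-1.9,0.0,0.0,0.0,3.6]
11 [-4.3,-1.6,0.0,0.0,0.0,3.6]
12 [-4.4,-1.3,0.0,0.0,0.0,3.6]
13 [-4.5,-1.0,0.0,0.0,0.0,3.6]
--
14 [-3.4,-1.4,2.2,0.0,0.0,4.1]
15 [-3.5,-1.2,2.2,0.0,0.0,4.1]
16 [-3.5,-0.9,2.2,0.0,0.0,4.1]
17 [-3.6,-0.7,2.2,0.0,0.0,4.1]
18 [-3.6,-0.4,2.2,0.0,0.0,4.1]
19 [-3.6,-0.2,2.2,0.0,0.0,4.1]
--
```

>>> {"method": "servo_tool", "body": {"targets": [[-3.6, -1.9, -1.5, 0, 0, 4], [-3.8, -1.7, -1.5, 0, 0, 4], [-3.9, -1.4, -1.5, 0, 0, 4], [-4, -1.1, -1.5, 0, 0, 4], [-4, -0.9, -1.5, 0, 0, 4], [-4.1, -0.6, -1.5, 0, 0, 4], [-4.1, -0.3, -1.5, 0, 0, 4]], "jaw": 8.7}}

```text
time: 0.85
eef_pos: [0.4309, 0.3785, 0.3281]
eef_rot: [-0.0, 0.425, 0.905, -0.0]
contact_force: [0.3, 0.5, -0.1]
opening: 0.999
```

>>> {"method": "servo_tool", "body": {"targets": [[-3.8, -2.6, 0, 0, 0, 3.6], [-3.9, -2.4, 0, 0, 0, 3.6], [-4.1, -2.1, 0, 0, 0, 3.6], [-4.2, -1.9, 0, 0, 0, 3.6], [-4.3, -1.6, 0, 0, 0, 3.6], [-4.4, -1.3, 0, 0, 0, 3.6], [-4.5, -1, 0, 0, 0, 3.6]]}}

```text
time: 1.55
eef_pos: [0.4589, 0.0577, 0.3275]
eef_rot: [-0.0, 0.612, 0.791, 0.0]
contact_force: [1.2, 0.7, 0.9]
opening: 0.996
```

Run:
```python
from h import *
import pickle
c=get_calibration("wrist");im=read_camera("wrist");pickle.dump(c,open("w1.pkl","wb"))
cv2.imwrite("pics/w1.png",im[:,:,::-1]);print(eef(),sense()["time"],sense()["qpos"])
```

```text
(array([0.45981365, 0.04918881, 0.32801352]), array([[-2.37689037e-01,  9.71340811e-01,  9.74913335e-04],
       [ 9.71340583e-01,  2.37689962e-01, -9.76436150e-04],
       [-1.18017940e-03,  7.14884719e-04, -9.99999048e-01]])) 1.6 [-0.76403061 -0.13313863  0.50668805  1.74434599  0.065768    1.51325222
 -0.02486185]
```

View pics/w1.png

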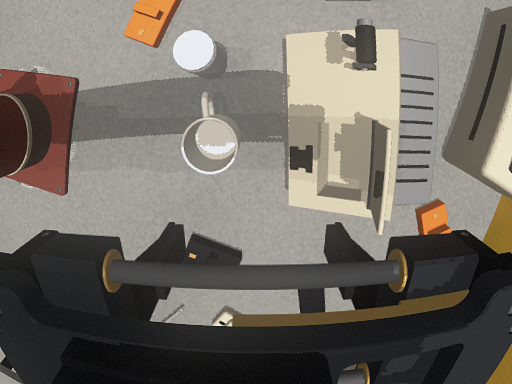

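Run:
```python
import cv2
a=cv2.imread("pics/w1.png")[10:240,270:450]
cv2.imwrite("pics/w1c.png",cv2.resize(a,None,fx=2.6*1,fy=2.6,interpolation=cv2.INTER_CUBIC))
```

```text
(no output)
```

View pics/w1c.png

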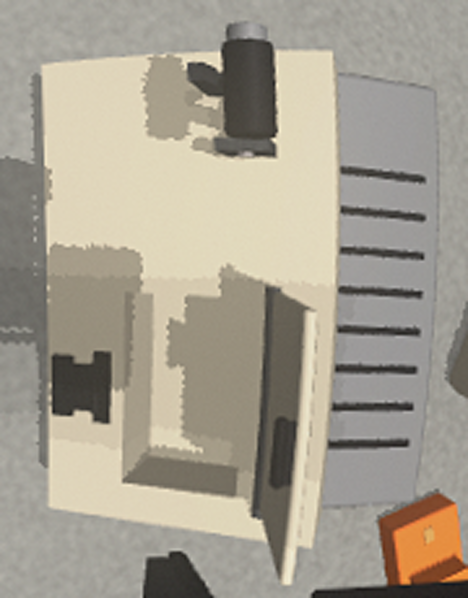

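```bash
cat > fit.py <<'E'
from h import *
import pickle
c=pickle.load(open("w1.pkl","rb"))
f=lambda u:(np.array(u)+.5)/2.6-.5+np.array([270,10])
C=np.array([[-78,180,0],[78,180,0],[-78,-75,0],[78,-75,0],[-33,53,0],[-33,-53,0],[-60,0,6.]])
U=f([[42,66],[333,50],[50,507],[311,548],[127,293],[122,482],[82,386]])
r=least_squares(lambda p:(projf(c,bay2w(p,C))-U).ravel(),[.57,.09,.28]);print(r.x,r.fun.round(1).reshape(-1,2).tolist())
p=r.x
print("grip",projf(c,bay2w(p,[64,140,100]))-f([248,88]))
for a in np.arange(1.4,2.11,.1):
  e=[[46-92*np.cos(a)+6*np.sin(a)*k,y,2+92*np.sin(a)+6*np.cos(a)*k] for k,y in((0,58),(0,-58),(1,-58))]
  print(a.round(1),((projf(c,bay2w(p,e))-[270,10]+.5)*2.6-.5).round().tolist())
E
python3 fit.py
```

```text
[0.57186609 0.08920126 0.28578133] [[0.2, -0.8], [0.6, -0.0], [0.0, 0.4], [1.5, 0.1], [-0.2, -0.3], [0.5, 0.2], [-2.5, 0.7]]
grip [[15.44916197  1.01446681]]
1.4 [[207.0, 302.0], [192.0, 575.0], [205.0, 578.0]]
1.5 [[229.0, 304.0], [212.0, 579.0], [225.0, 582.0]]
1.6 [[252.0, 306.0], [232.0, 583.0], [246.0, 585.0]]
1.7 [[275.0, 307.0], [253.0, 585.0], [267.0, 587.0]]
1.8 [[299.0, 308.0], [274.0, 587.0], [288.0, 588.0]]
1.9 [[322.0, 310.0], [295.0, 588.0], [309.0, 588.0]]
2.0 [[343.0, 311.0], [315.0, 588.0], [328.0, 587.0]]
2.1 [[364.0, 312.0], [335.0, 586.0], [346.0, 585.0]]
```

```bash
cat >> fit.py <<'E'
print("refit")
for s in (slice(0,6),slice(4,6),slice(0,4)):
  r=least_squares(lambda p:(projf(c,bay2w(p,C[s]))-U[s]).ravel(),[.57,.09,.28]);print(r.x,r.fun.round(1).reshape(-1,2).tolist())
p=least_squares(lambda p:(projf(c,bay2w(p,C[:6]))-U[:6]).ravel(),[.57,.09,.28]).x
for a in (0,.1,.15,.2,.25,.3):
  print(a,projf(c,bay2w(p,[35+85*np.sin(.35-a),140,20+85*np.cos(.35-a)]))-f([248,88]))
E
python3 fit.py|sed -n '/refit/,$p'
python3 - <<'E'
from h import *
plan([((.43,-.157,.2),down(-9.5))])
E
```

```text
refit
[0.57126845 0.08886446 0.28474923] [[-0.1, -0.8], [0.3, 0.1], [-0.4, 0.5], [1.0, 0.3], [-0.6, -0.2], [0.0, 0.3]]
[0.57176062 0.0887868  0.27592508] [[0.0, -0.3], [0.0, 0.3]]
[0.57102782 0.08877142 0.28467908] [[-0.3, -0.8], [0.1, 0.1], [-0.6, 0.5], [0.9, 0.3]]
0 [[15.1292408   1.15259898]]
0.1 [[6.48994143 0.64785882]]
0.15 [[2.1023357  0.48352004]]
0.2 [[-2.30125148  0.37949828]]
0.25 [[-6.69848668  0.33613468]]
0.3 [[-11.0671243    0.35306069]]
0 [-3.2,-1.3,2.1,0.0,0.0,3.9]
1 [-3.3,-1.1,2.1,0.0,0.0,3.9]
2 [-3.4,-0.9,2.1,0.0,0.0,3.9]
3 [-3.4,-0.6,2.1,0.0,0.0,3.9]
4 [-3.4,-0.4,2.1,0.0,0.0,3.9]
5 [-3.5,-0.2,2.1,0.0,0.0,3.9]
--
```

>>> {"method": "servo_tool", "body": {"targets": [[-3.2, -1.3, 2.1, 0, 0, 3.9], [-3.3, -1.1, 2.1, 0, 0, 3.9], [-3.4, -0.9, 2.1, 0, 0, 3.9], [-3.4, -0.6, 2.1, 0, 0, 3.9], [-3.4, -0.4, 2.1, 0, 0, 3.9], [-3.5, -0.2, 2.1, 0, 0, 3.9], [0, 0, 0, 0, 0, 0]]}}

```text
time: 2.3
eef_pos: [0.4288, -0.1509, 0.1994]
eef_rot: [-0.001, 0.762, 0.648, -0.001]
contact_force: [0.0, -0.6, 0.1]
opening: 0.998
```

Run:
```python
from h import *
import pickle
c=get_calibration("wrist");im=read_camera("wrist");pickle.dump(c,open("w2.pkl","wb"))
cv2.imwrite("pics/w2.png",im[:,:,::-1]);print(eef(),sense()["time"],sense()["qpos"])
```

```text
(array([ 0.43006735, -0.14848792,  0.20055044]), array([[ 1.56399917e-01,  9.87691411e-01, -2.17763653e-03],
       [ 9.87693767e-01, -1.56400196e-01,  4.22417804e-05],
       [-2.98860937e-04, -2.15744464e-03, -9.99997628e-01]])) 2.35 [-0.55844086 -0.11811692  0.75166006  1.97491149  0.08510665  1.25638108
  0.00613556]
```

View pics/w2.png

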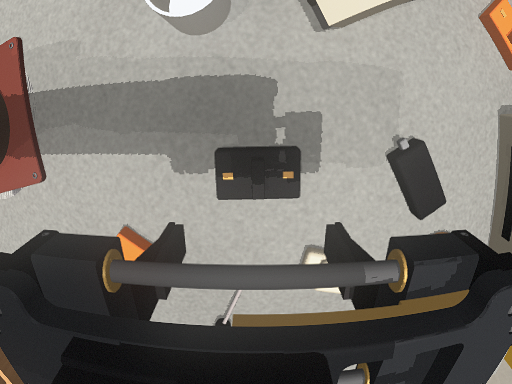

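Run:
```python
from h import *
import pickle
c=pickle.load(open("w2.pkl","rb"));im=cv2.imread("pics/w2.png")
m=(im.max(2)<60).astype(np.uint8);m[:140]=0;m[205:]=0;m[:,:205]=0;m[:,310:]=0
m=cv2.morphologyEx(m,cv2.MORPH_CLOSE,np.ones((9,9)))
k=cv2.findContours(m,cv2.RETR_EXTERNAL,cv2.CHAIN_APPROX_NONE)[0];k=max(k,key=cv2.contourArea)
h=cv2.boxPoints(cv2.minAreaRect(k));print(h,cv2.contourArea(k))
w=np.array([cast(c,q,.028,True)[:2] for q in h]);print(w.round(4),w.mean(0))
for i in range(4):
    d=w[(i+1)%4]-w[i];print(np.linalg.norm(d),np.degrees(np.arctan2(d[1],d[0])))
g=cv2.inRange(im,(0,90,150),(110,220,255));g[:140]=0;g[205:]=0;g[:,:205]=0;g[:,310:]=0
n,_,st,ce=cv2.connectedComponentsWithStats(g);print(st[1:],ce[1:])
for q in ce[1:]: print(cast(c,q,.028,True))
a=cv2.resize(im[130:215,200:320],None,fx=6,fy=6,interpolation=cv2.INTER_CUBIC);a=np.clip(a.astype(float)*1.8,0,255).astype(np.uint8)
cv2.imwrite("pics/w2c.png",a)
```

```text
[[214.66788 147.39003]
 [298.90634 145.59773]
 [300.0059  197.27647]
 [215.76743 199.06877]] 2617.0
[[ 0.3871 -0.1145]
 [ 0.4818 -0.1277]
 [ 0.4756 -0.1894]
 [ 0.3762 -0.1756]] [ 0.43018245 -0.15178014]
0.09566605322190863 -7.945172389206232
0.062015968146685016 -95.79193451385206
0.10030904237432922 172.08965259125634
0.0620762512629743 79.91955691240793
[[223 173  10   5  44]
 [283 172  10   6  57]
 [223 179  10   1  10]] [[227.31818182 174.72727273]
 [287.63157895 174.36842105]
 [227.5        179.        ]]
[ 0.39550297 -0.14844619  0.028     ]
[ 0.46451978 -0.1591717   0.028     ]
[ 0.39476048 -0.15352586  0.028     ]
```

View pics/w2c.png

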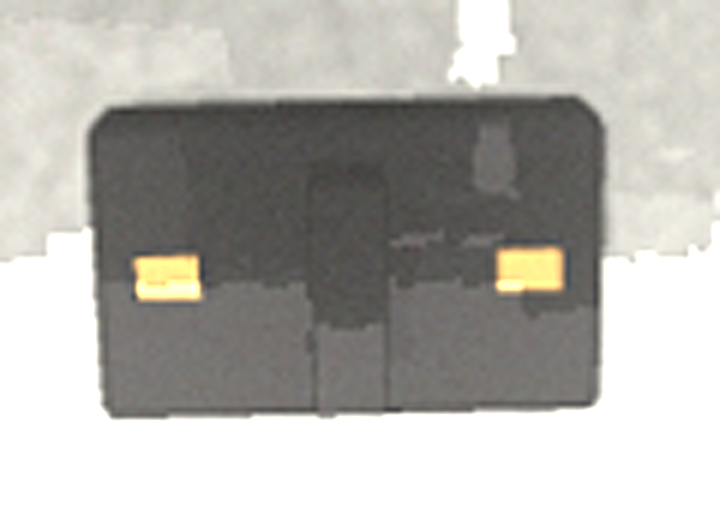

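Run:
```python
from h import *
import pickle
c=pickle.load(open("w2.pkl","rb"))
f=lambda u:(np.array(u)+.5)/6-.5+np.array([200,130])
for z,L in((.05,[[310,172],[386,170],[388,412],[318,415]]),(.028,[[105,415],[600,406],[604,110],[92,118]]),(.028,[[168,278],[530,270]])):
    w=np.array([cast(c,f(q),z,True)[:2] for q in L]);print(w.round(4).tolist(),w.mean(0).round(4))
    d=w[1]-w[0];print(np.degrees(np.arctan2(d[1],d[0])),np.linalg.norm(d),np.linalg.norm(w[-1]-w[0]))
print(eef()[0])
plan([((.4285,-.1545,.09),down(-8.5)),((.4285,-.1545,.03),down(-8.5))])
```

```text
[[0.4271, -0.1295], [0.4404, -0.1313], [0.4339, -0.1761], [0.4211, -0.1746]] [ 0.4306 -0.1529]
-7.635193305233265 0.013465637295049869 0.045530922001770696
[[0.3779, -0.1754], [0.4751, -0.1893], [0.483, -0.1306], [0.387, -0.1166]] [ 0.4307 -0.153 ]
-8.0997644840992 0.09818782678463261 0.05951009342365483
[[0.3955, -0.1499], [0.4648, -0.1595]] [ 0.4302 -0.1547]
-7.875268427815731 0.06993018538224736 0.06993018538224736
[ 0.43006735 -0.14848792  0.20055044]
0 [-0.2,-0.0,3.7,-0.0,0.0,-0.2]
1 [-0.2,-0.0,3.7,-0.0,0.0,-0.2]
2 [-0.2,-0.0,3.7,-0.0,0.0,-0.2]
--
3 [0.0,0.0,3.0,0.0,0.0,0.0]
4 [0.0,0.0,3.0,0.0,0.0,0.0]
--
```

>>> {"method": "servo_tool", "body": {"targets": [[-0.2, 0.1, 4.5, 0, 0, -0.5], [-0.3, 0, 4.5, 0, 0, -0.5], [0, 0, 4, 0, 0, 0], [0, 0, 2, 0, 0, 0], [0, 0, 1, 0, 0, 0], [0, 0, 0.5, 0, 0, 0], [0, 0, 0, 0, 0, 0], [0, 0, 0, 0, 0, 0]], "jaw": 5}}

```text
time: 3.15
eef_pos: [0.4327, -0.1519, 0.0376]
eef_rot: [0.0, 0.753, 0.658, 0.001]
contact_force: [0.6, 0.2, -0.3]
opening: 0.578
```

Run:
```python
from h import *
cv2.imwrite("pics/w3.png",read_camera("wrist")[:,:,::-1]);print(eef(),sense()["contact_force"])
```

```text
(array([ 0.43267158, -0.15193591,  0.03765275]), array([[ 1.34749160e-01,  9.90877752e-01,  1.98590858e-03],
       [ 9.90879586e-01, -1.34749995e-01,  2.92114907e-04],
       [ 5.57051334e-04,  1.92843403e-03, -9.99997985e-01]])) [ 0.59815296 -0.82829082  0.8588231 ]
```

View pics/w3.png

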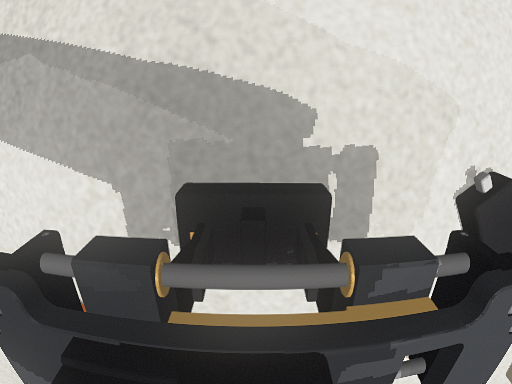

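>>> {"method": "servo_tool", "body": {"targets": [[-0.1, -0.2, 0.4, 0, 0, 0], [0, 0, 0.3, 0, 0, 0], [0, 0, 0, 0, 0, 0]]}}

```text
time: 3.5
eef_pos: [0.4293, -0.1526, 0.0293]
eef_rot: [-0.0, 0.753, 0.658, -0.0]
contact_force: [0.1, -0.7, 0.2]
opening: 0.577
```

>>> {"method": "servo_tool", "body": {"targets": [[0, 0, 0, 0, 0, 0], [0, 0, 0, 0, 0, 0], [0, 0, 0, 0, 0, 0], [0, 0, 0, 0, 0, 0], [0, 0, 0, 0, 0, 0]], "jaw": 0, "force": 40}}

```text
time: 4.0
eef_pos: [0.4296, -0.1527, 0.0296]
eef_rot: [0.0, 0.753, 0.658, 0.0]
contact_force: [3.0, 0.4, 0.1]
opening: 0.206
```

Run:
```python
from h import *
print(eef(),sense()["opening"]*87,sense()["contact_force"])
p=[.5715,.0888,.283]
T=bayT(p[2]);T2=bayT(p[2],True)
print(move(bay2w(p,[0,0,80])[0],T),move(bay2w(p,[0,0,80])[0],T2))
```

```text
(array([ 0.42960464, -0.15272512,  0.02960263]), array([[ 1.35140674e-01,  9.90826415e-01,  1.18481253e-04],
       [ 9.90826421e-01, -1.35140670e-01, -4.51502978e-05],
       [-2.87244718e-05,  1.23495998e-04, -9.99999992e-01]])) 17.940846667310765 [3.0428482  0.40626422 0.10445102]
(array([ 24.22236476,   7.14239693, -13.96775393]), array([ -29.73204733,  -19.3090259 , -110.97294209])) (array([ 24.22236476,   7.14239693, -13.96775393]), array([-17.2580271 ,  26.57391839,  64.43603348]))
```

>>> {"method": "servo_tool", "body": {"targets": [[0, 0, 0, 0, 0, 0], [0, 0, 0, 0, 0, 0], [0, 0, 0, 0, 0, 0]]}}

```text
time: 4.3
eef_pos: [0.4298, -0.1527, 0.0296]
eef_rot: [0.0, 0.753, 0.658, 0.0]
contact_force: [1.7, -0.3, -0.2]
opening: 0.158
```

>>> {"method": "servo_tool", "body": {"targets": [[0, 0, -2, 0, 0, 0], [0, 0, -4.8, 0, 0, 0], [0, 0, -4.8, 0, 0, 0], [0, 0, -4.8, 0, 0, 0]]}}

```text
time: 4.7
eef_pos: [0.4285, -0.153, 0.1949]
eef_rot: [-0.0, 0.754, 0.657, -0.001]
contact_force: [2.1, 1.0, -2.2]
opening: 0.163
```

Run:
```python
from h import *
p=[.5715,.0888,.283]
print(eef(),sense()["qpos"],sense()["contact_force"])
plan([(bay2w(p,[0,0,110])[0],bayT(p[2]))])
```

```text
(array([ 0.42845933, -0.15299511,  0.19493741]), array([[ 1.35850074e-01,  9.90728557e-01, -1.29774757e-03],
       [ 9.90729340e-01, -1.35850431e-01, -1.90021866e-04],
       [-3.64559656e-04, -1.25990211e-03, -9.99999140e-01]])) [-0.60373246 -0.12330364  0.80471501  1.98517389  0.09416397  1.24472259
  0.03054895] [ 2.14864065  1.00431168 -2.22844106]
0 [1.7,0.4,-0.0,-2.1,-1.4,-7.9]
1 [1.6,0.6,-0.0,-2.1,-1.4,-7.9]
2 [1.5,0.9,-0.0,-2.1,-1.4,-7.9]
3 [1.4,1.1,-0.0,-2.1,-1.4,-7.9]
4 [1.2,1.2,-0.0,-2.1,-1.4,-7.9]
5 [1.0,1.4,0.0,-2.1,-1.4,-7.9]
6 [0.8,1.5,0.0,-2.1,-1.4,-7.9]
7 [0.6,1.6,0.1,-2.1,-1.4,-7.9]
8 [0.4,1.7,0.1,-2.1,-1.4,-7.9]
9 [0.1,1.7,0.2,-2.1,-1.4,-7.9]
10 [-0.1,1.7,0.2,-2.1,-1.4,-7.9]
11 [-0.3,1.7,0.3,-2.1,-1.4,-7.9]
12 [-0.5,1.6,0.4,-2.1,-1.4,-7.9]
13 [-0.7,1.5,0.5,-2.1,-1.4,-7.9]
--
```

>>> {"method": "servo_tool", "body": {"targets": [[1.7, 0.4, 0, -2.1, -1.4, -7.9], [1.6, 0.6, 0, -2.1, -1.4, -7.9], [1.5, 0.9, 0, -2.1, -1.4, -7.9], [1.4, 1.1, 0, -2.1, -1.4, -7.9], [1.2, 1.2, 0, -2.1, -1.4, -7.9], [1, 1.4, 0, -2.1, -1.4, -7.9], [0.8, 1.5, 0, -2.1, -1.4, -7.9]]}}

```text
time: 5.4
eef_pos: [0.4738, -0.0396, 0.1922]
eef_rot: [0.147, 0.352, 0.924, 0.019]
contact_force: [-0.2, -0.7, -3.1]
opening: 0.159
```

>>> {"method": "servo_tool", "body": {"targets": [[0.6, 1.6, 0.1, -2.1, -1.4, -7.9], [0.4, 1.7, 0.1, -2.1, -1.4, -7.9], [0.1, 1.7, 0.2, -2.1, -1.4, -7.9], [-0.1, 1.7, 0.2, -2.1, -1.4, -7.9], [-0.3, 1.7, 0.3, -2.1, -1.4, -7.9], [-0.5, 1.6, 0.4, -2.1, -1.4, -7.9], [-0.7, 1.5, 0.5, -2.1, -1.4, -7.9], [0, 0, 0, 0, 0, 0], [0, 0, 0, 0, 0, 0]]}}

```text
time: 6.3
eef_pos: [0.5187, 0.0714, 0.1915]
eef_rot: [0.255, -0.131, 0.957, 0.033]
contact_force: [-0.6, -0.5, -3.1]
opening: 0.157
```

Run:
```python
from h import *
import pickle
p=[.5715,.0888,.283]
c=get_calibration("wrist");cv2.imwrite("pics/w4.png",read_camera("wrist")[:,:,::-1]);pickle.dump(c,open("w4.pkl","wb"))
print(eef(),sense()["qpos"],sense()["contact_force"])
print(move(bay2w(p,[0,0,60])[0],bayT(p[2])))
```

```text
(array([0.51896085, 0.07124872, 0.1917776 ]), array([[-0.83551032, -0.26772749,  0.47983799],
       [-0.2337571 ,  0.96348974,  0.13055701],
       [-0.49727268, -0.00308381, -0.86758882]])) [-0.87434238 -0.3680628   0.56187342  2.2663134   0.32797775  0.68636165
  1.34958439] [ 0.35028563 -1.48332307 -2.98916624]
(array([-0.21738211,  0.26081426,  4.71294798]), array([-0.49499377, -0.18117296, -0.50613528]))
```

View pics/w4.png

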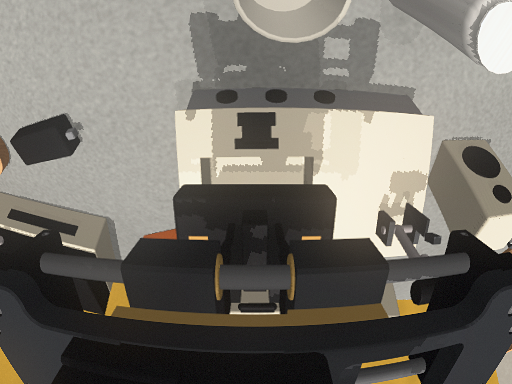

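Run:
```python
from h import *
import pickle
c=pickle.load(open("w4.pkl","rb"));im=cv2.imread("pics/w4.png")
p=[.5715,.0888,.283]
print(projf(c,bay2w(p,[[-33,53,0],[-33,-53,0],[-78,180,0],[-78,-75,0],[-75,17,6],[-75,-17,6],[-45,17,6],[-45,-17,6]])).round(1).tolist())
a=cv2.resize(im[80:260,160:440],None,fx=2.8,fy=2.8,interpolation=cv2.INTER_CUBIC)
cv2.imwrite("pics/w4c.png",a)
```

```text
[[313.2, 157.7], [199.3, 158.5], [433.6, 116.9], [174.0, 111.4], [275.1, 112.2], [236.3, 112.5], [275.1, 145.8], [237.0, 146.0]]
```

View pics/w4c.png

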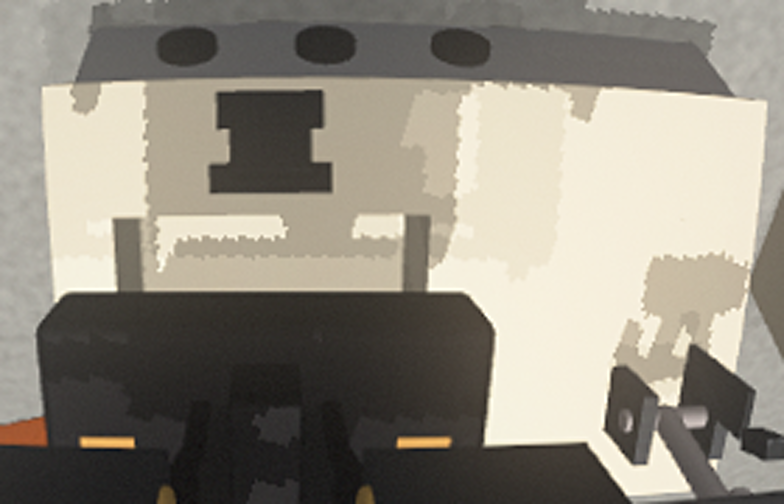

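Run:
```python
from h import *
import pickle
c=pickle.load(open("w4.pkl","rb"))
P,Rm=eef()
# tool axes: -x? front (downslope) side is tool +x 
f=lambda X:projf(c,P+(Rm@(np.array(X).T/1000)).T)
print("tool x in bay",bayR(.285).T@Rm)
print("front bottom",f([[30,50,29],[30,-50,29]]).round(1).tolist(),"front top",f([[30,50,1],[30,-50,1]]).round(1).tolist(),"contacts",f([[0,35,1],[0,-35,1]]).round(1).tolist(),"ribtop",f([[22,7,-21],[22,-7,-21]]).round(1).tolist())
p=[.571,.0888,.285]
print(move(bay2w(p,[0,0,40])[0],bayT(p[2])))
```

```text
tool x in bay [[-0.99993916  0.01055173 -0.00321594]
 [ 0.01058223  0.99989774 -0.00961947]
 [ 0.00311411 -0.00965291 -0.99994856]]
front bottom [[326.3, 181.6], [179.1, 181.7]] front top [[337.0, 194.5], [167.9, 194.6]] contacts [[309.1, 240.6], [196.0, 240.6]] ribtop [[265.7, 222.8], [238.5, 222.8]]
(array([-0.18189309,  0.28750699,  6.68890794]), array([-0.55213281, -0.18134887, -0.60546476]))
```

Run:
```python
from h import *
im=cv2.imread("pics/w4.png")
a=im[175:265,165:345].astype(float);a=(255*(a/255)**.45).astype(np.uint8)
cv2.imwrite("pics/w4d.png",cv2.resize(a,None,fx=4.4,fy=4.4,interpolation=cv2.INTER_CUBIC))
s=read_camera("scene")[:,:,::-1][130:260,220:380]
cv2.imwrite("pics/s4.png",cv2.resize(s,None,fx=4.5,fy=4.5,interpolation=cv2.INTER_CUBIC))
```

```text
(no output)
```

View pics/w4d.png

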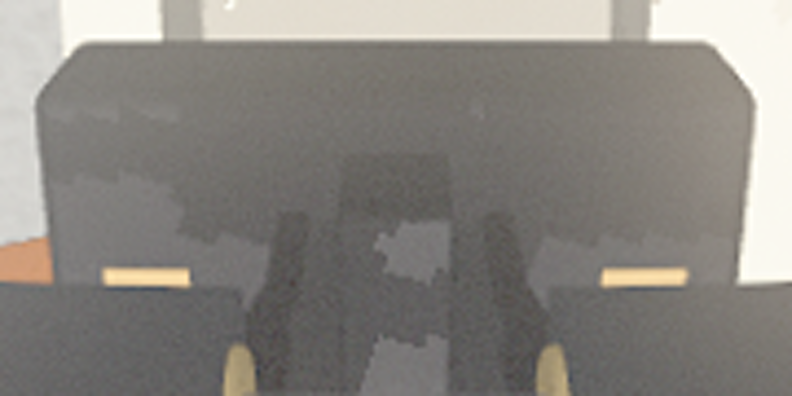

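View pics/s4.png

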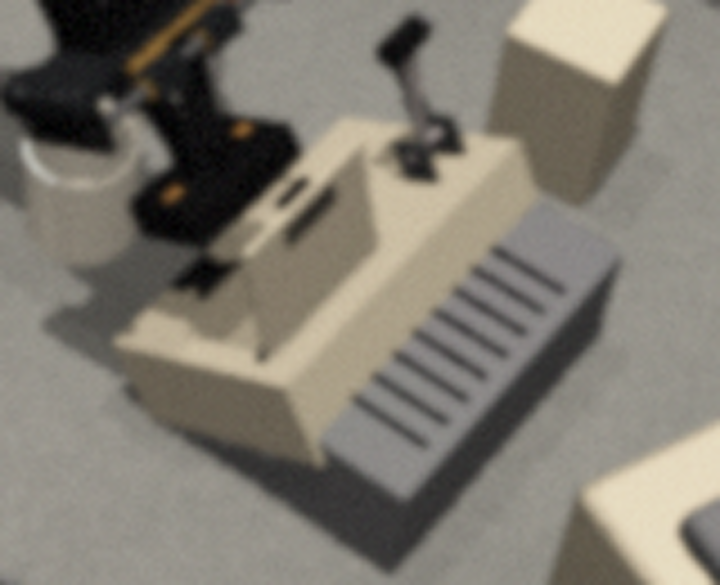

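Run:
```python
from h import *
p=[.571,.0888,.285]
plan([(bay2w(p,[-1.8,-1,42])[0],bayT(p[2]))])
```

```text
0 [0.0,0.1,3.3,-0.3,-0.1,-0.3]
1 [0.0,0.1,3.3,-0.3,-0.1,-0.3]
--
```

>>> {"method": "servo_tool", "body": {"targets": [[0, 0.1, 2.5, -0.3, -0.1, -0.3], [0, 0.1, 2.5, -0.3, -0.1, -0.3], [0, 0, 1.5, 0, 0, 0], [0, 0, 0, 0, 0, 0], [0, 0, 0, 0, 0, 0]]}}

```text
time: 6.9
eef_pos: [0.55, 0.0824, 0.1361]
eef_rot: [0.257, -0.139, 0.956, 0.037]
contact_force: [0.8, -0.6, -2.6]
opening: 0.157
```

```bash
cat > look.py <<'E'
from h import *
import pickle,sys
n=sys.argv[1];p=[.571,.0888,.285]
c=get_calibration("wrist");im=read_camera("wrist")[:,:,::-1];cv2.imwrite(f"pics/{n}.png",im);pickle.dump(c,open(n+".pkl","wb"))
P,Rm=eef();s=sense()
print("bay pos mm",(bayR(p[2]).T@(P-[p[0],p[1],.1])*1000).round(1),"rotvec",R.from_matrix(bayT(p[2]).T@Rm).as_rotvec(degrees=True).round(2))
print("q",s["qpos"].round(2),"F",(bayR(p[2]).T@s["contact_force"]).round(1),s["time"],s["opening"]*87)
f=lambda X:projf(c,P+(Rm@(np.array(X).T/1000)).T)
print("front bottom",f([[30,50,29],[30,-50,29]]).round(1).tolist(),"front top",f([[30,50,1],[30,-50,1]]).round(1).tolist())
print("mouth",projf(c,bay2w(p,[[-33,53,0],[-33,-53,0]])).round(1).tolist())
if len(sys.argv)>2:
    a,b,w,h=map(int,sys.argv[2:]);k=780/w
    cr=im[b:b+h,a:a+w].astype(float);cr=(255*(cr/255)**.6).astype(np.uint8)
    cv2.imwrite(f"pics/{n}c.png",cv2.resize(cr,None,fx=k,fy=k,interpolation=cv2.INTER_CUBIC));print("scale",k)
E
python3 look.py w5 165 120 180 130
```

```text
bay pos mm [-0.5 -0.2 42.5] rotvec [-0.09 -0.13 -0.16]
q [-0.97 -0.21  0.72  2.28  0.22  0.5   1.47] F [-2.1  0.1 -2.4] 6.95 13.941515716105986
front bottom [[326.7, 182.0], [179.4, 182.1]] front top [[337.4, 195.0], [168.2, 195.1]]
mouth [[326.9, 173.6], [179.9, 173.4]]
scale 4.333333333333333
```

View pics/w5c.png

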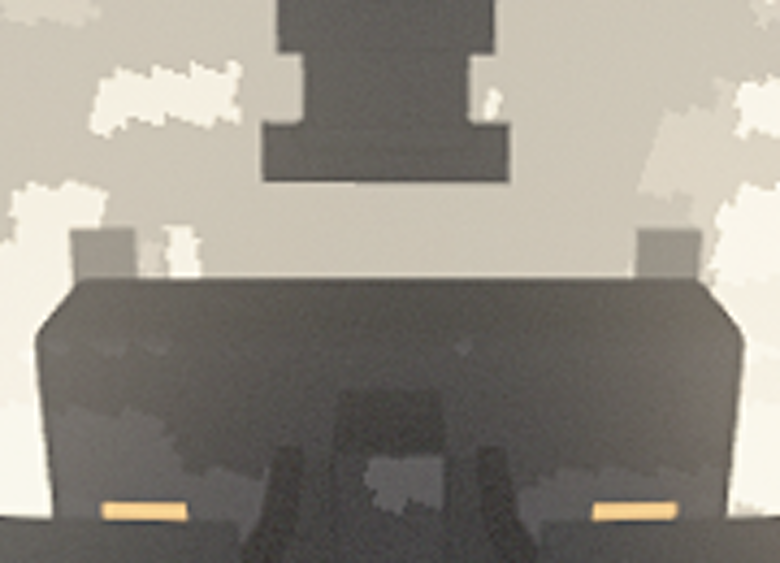

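>>> {"method": "servo_tool", "body": {"targets": [[0.1, -0.1, 0.5, 0, 0, 0], [0, 0, 1, 0, 0, 0], [0, 0, 1, 0, 0, 0], [0, 0, 0.5, 0, 0, 0], [0, 0, 0, 0, 0, 0]]}}

```text
time: 7.45
eef_pos: [0.5641, 0.0857, 0.1093]
eef_rot: [0.257, -0.139, 0.956, 0.037]
contact_force: [-0.1, -0.1, -2.1]
opening: 0.154
```

```bash
python3 look.py w6 165 120 180 130
```

```text
bay pos mm [-1.7 -1.  12. ] rotvec [-0.1  -0.11 -0.22]
q [-1.04 -0.11  0.83  2.28  0.1   0.41  1.58] F [-2.3 -0.4 -2.7] 7.5 13.676334221909011
front bottom [[326.6, 181.5], [179.2, 181.6]] front top [[337.3, 194.4], [168.0, 194.5]]
mouth [[339.1, 187.2], [169.6, 186.7]]
scale 4.333333333333333
```

View pics/w6c.png

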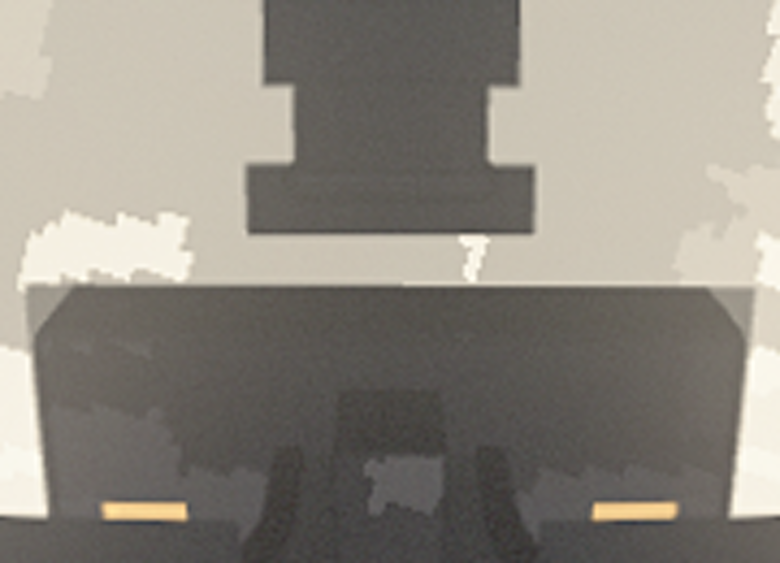

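>>> {"method": "servo_tool", "body": {"targets": [[0, 0, 1, 0, 0, 0], [0, 0, 1, 0, 0, 0], [0, 0, 0.9, 0, 0, 0], [0, 0, 0.4, 0, 0, 0], [0, 0, 0.3, 0, 0, 0], [0, 0, 0, 0, 0, 0]]}}

```text
time: 8.1
eef_pos: [0.5814, 0.0911, 0.0784]
eef_rot: [0.257, -0.139, 0.956, 0.037]
contact_force: [0.2, -1.0, -2.8]
opening: 0.157
```

```bash
python3 look.py w7 165 120 180 130
```

```text
bay pos mm [ -1.5  -0.9 -23.8] rotvec [-0.12 -0.13 -0.22]
q [-1.11  0.03  0.94  2.28 -0.26  0.33  1.9 ] F [-1.1 -0.  -3.4] 8.15 13.964409433789678
front bottom [[326.3, 181.2], [179.0, 181.3]] front top [[337.0, 194.1], [167.8, 194.2]]
mouth [[356.9, 206.8], [151.0, 206.3]]
scale 4.333333333333333
```

View pics/w7c.png

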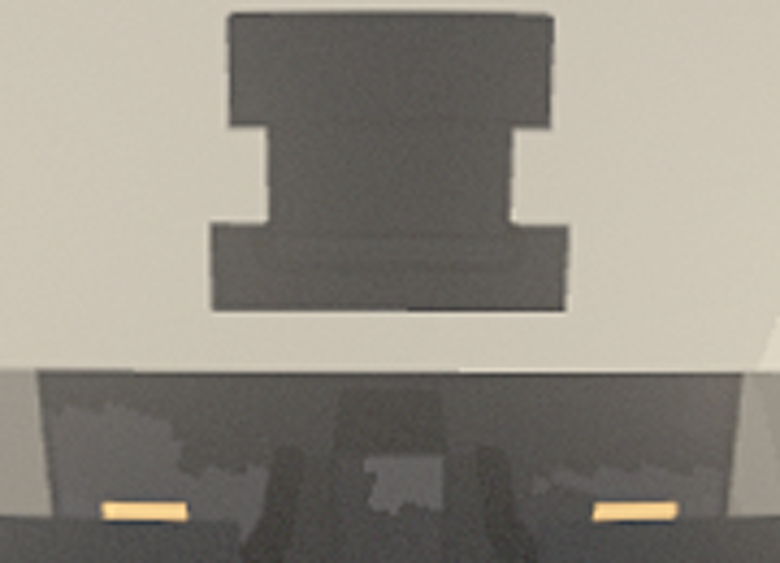

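>>> {"method": "servo_tool", "body": {"targets": [[0, 0, 0.2, 0, 0, 0], [0, 0, 0.2, 0, 0, 0], [0, 0, 0.1, 0, 0, 0], [0, 0, 0, 0, 0, 0]]}}

```text
time: 8.55
eef_pos: [0.5841, 0.0919, 0.0754]
eef_rot: [0.257, -0.139, 0.956, 0.039]
contact_force: [-32.5, -6.2, 40.9]
opening: 0.157
```

```bash
python3 look.py w8
```

```text
bay pos mm [ -0.6  -0.7 -28. ] rotvec [-0.25 -0.17 -0.12]
q [-1.09  0.05  0.93  2.27 -0.33  0.33  1.96] F [-8.4  3.2 51.5] 8.6 13.71439849957659
front bottom [[326.4, 181.1], [179.2, 181.2]] front top [[337.2, 193.9], [168.1, 194.0]]
mouth [[359.6, 207.7], [148.1, 207.8]]
```

>>> {"method": "servo_tool", "body": {"targets": [[0, 0, -0.2, 0, 0, 0], [0, 0, 0, 0, 0, 0]]}}

```text
time: 8.8
eef_pos: [0.5831, 0.0914, 0.0762]
eef_rot: [0.258, -0.139, 0.955, 0.038]
contact_force: [0.5, 0.1, -3.2]
opening: 0.16
```

>>> {"method": "servo_tool", "body": {"targets": [[0, 0, 0, 0, 0, 0], [0, 0, 0, 0, 0, 0], [0, 0, 0, 0, 0, 0]], "jaw": 3}}

```text
time: 9.1
eef_pos: [0.5833, 0.0914, 0.076]
eef_rot: [0.257, -0.139, 0.955, 0.037]
contact_force: [1.1, -0.2, -1.4]
opening: 0.313
```

>>> {"method": "servo_tool", "body": {"targets": [[0, 0, -1, 0, 0, 0], [0, 0, -2, 0, 0, 0], [0, 0, -3, 0, 0, 0], [0, 0, -4, 0, 0, 0]]}}

```text
time: 9.5
eef_pos: [0.535, 0.077, 0.1608]
eef_rot: [0.257, -0.14, 0.956, 0.036]
contact_force: [0.2, 2.2, -0.9]
opening: 0.341
```

```bash
python3 look.py w9
```

```text
bay pos mm [ 1.6 -1.4 77.3] rotvec [-0.2  -0.53 -0.11]
q [-1.   -0.33  0.71  2.28  0.36  0.6   1.35] F [ 2.8 -1.9  2.4] 9.55 30.044811663082317
front bottom [[327.9, 189.8], [177.7, 189.3]] front top [[338.9, 203.9], [166.0, 203.3]]
mouth [[319.6, 166.5], [189.7, 165.9]]
```

View pics/w9.png

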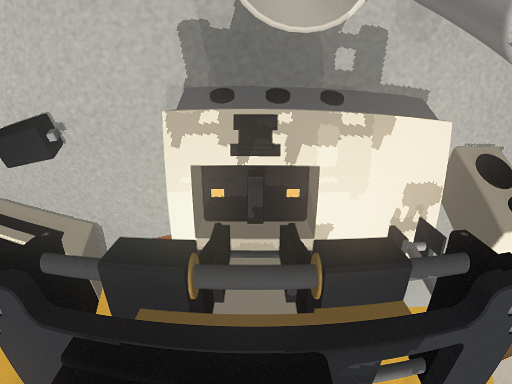

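```bash
cat >> h.py <<'E'
PB=[.571,.0888,.285]
def tilt(t,yaw=PB[2]):
    "tool leaning t deg as bay tool (30 = along -bay z), tool y = bay y"
    y=bayR(yaw)[:,1];return R.from_rotvec(y*np.radians(30-t)).as_matrix()@bayT(yaw)
def fw(f,y,h,p=PB):
    "mm forward, along bay y, height -> world m"
    c,s=np.cos(p[2]),np.sin(p[2]);return np.array([p[0]+(f*c-y*s)/1000,p[1]+(f*s+y*c)/1000,h/1000])
def lidkey(b,t,rho=72,y=-5):
    b_=np.radians(b);t_=np.radians(t)
    c=np.array([38.8,124.7])+rho*np.array([-np.sin(b_),np.cos(b_)])+6*np.array([np.cos(b_),np.sin(b_)])+9.5*np.array([np.cos(t_),np.sin(t_)])
    return fw(c[0],y,c[1]),tilt(t)
E
python3 - <<'E'
from h import *
print(tilt(0)[:,2],tilt(30)-bayT(.285))
plan([(fw(-25,-5,245),tilt(18)),(fw(50,-5,250),tilt(0)),(fw(50,-5,197),tilt(0))])
E
```

```text
[-1.20010774e-17 -2.06206624e-18 -1.00000000e+00] [[0. 0. 0.]
 [0. 0. 0.]
 [0. 0. 0.]]
0 [-2.5,-0.2,-3.0,0.1,6.3,0.1]
1 [-2.1,-0.2,-3.3,0.1,6.3,0.1]
--
2 [-2.4,-0.0,0.6,0.0,6.0,-0.0]
3 [-2.5,-0.0,0.4,0.0,6.0,-0.0]
4 [-2.5,-0.0,0.1,0.0,6.0,-0.0]
--
5 [0.0,0.0,2.6,0.0,0.0,0.0]
6 [0.0,0.0,2.6,0.0,0.0,0.0]
--
```

>>> {"method": "servo_tool", "body": {"targets": [[-2.5, -0.2, -3, 0.1, 6.3, 0], [-2.1, -0.2, -3.3, 0.1, 6.3, 0], [-2.4, 0, 0.6, 0, 6, 0], [-2.5, 0, 0.4, 0, 6, 0], [-2.5, 0, 0.1, 0, 6, 0], [0, 0, 0, 0, 0, 0], [0, 0, 0, 0, 0, 0]], "jaw": 0}}

```text
time: 10.25
eef_pos: [0.598, 0.0874, 0.2393]
eef_rot: [0.034, -0.138, 0.99, -0.0]
contact_force: [-0.3, -0.2, -0.2]
opening: 0.008
```

```bash
python3 look.py w10
python3 - <<'E'
from h import *
print(move(fw(50,-5,197),tilt(0)))
s=read_camera("scene")[:,:,::-1][100:260,220:400]
cv2.imwrite("pics/s10.png",cv2.resize(s,None,fx=3.7,fy=3.7,interpolation=cv2.INTER_CUBIC))
E
```

```text
bay pos mm [ 91.7  -9.5 109.3] rotvec [ 0.54 26.05  0.35]
q [-1.07  0.26  1.02  1.66 -0.24  1.28  1.84] F [ 0.4 -0.5  0.9] 10.3 0.07618906287250203
front bottom [[326.4, 180.5], [177.9, 180.3]] front top [[337.1, 193.3], [166.4, 193.1]]
mouth [[313.1, 117.9], [212.6, 118.1]]
(array([-2.20934918,  0.50563568,  4.51154139]), array([-0.4237238 ,  3.95043979, -0.47258477]))
```

View pics/w10.png

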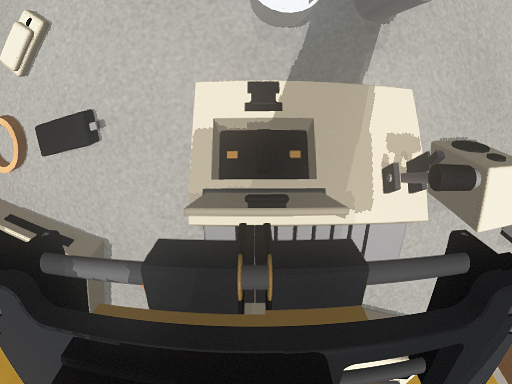

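View pics/s10.png

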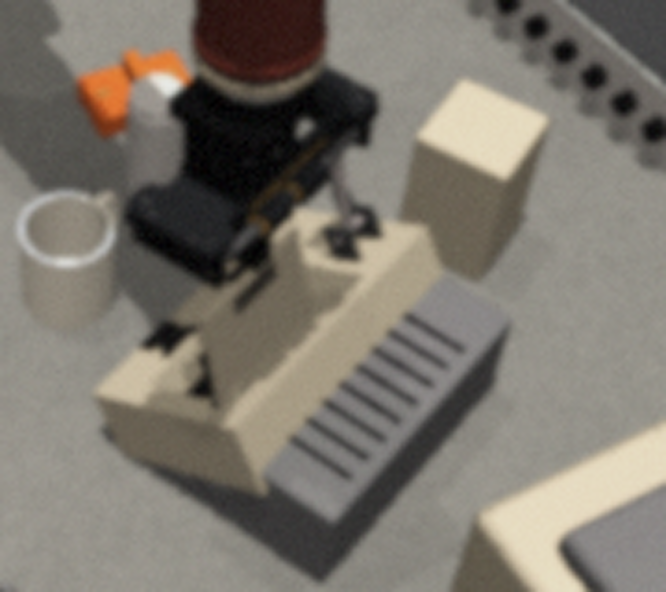

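>>> {"method": "servo_tool", "body": {"targets": [[-2.2, 0.5, 0, -0.2, 2, -0.2], [-0.3, 0, 0.5, -0.2, 2, -0.2], [0, 0, 2, 0, 0, 0], [0, 0, 2, 0, 0, 0], [0, 0, 0, 0, 0, 0]]}}

```text
time: 10.85
eef_pos: [0.6184, 0.0991, 0.1973]
eef_rot: [-0.001, -0.142, 0.99, 0.002]
contact_force: [-0.1, 0.5, -0.2]
opening: 0.003
```

```bash
python3 look.py w11
python3 - <<'E'
from h import *
plan([lidkey(15,0),lidkey(40,8),lidkey(65,16),lidkey(90,24),lidkey(106,30)])
E
```

```text
bay pos mm [91.9 -3.7 61. ] rotvec [-0.23 29.94  0.1 ]
q [-0.95  0.42  0.96  1.59 -0.36  1.31  1.92] F [0.1 0.9 0.9] 10.9 0.7570580976237256
front bottom [[326.7, 182.2], [178.3, 182.4]] front top [[337.6, 195.3], [166.9, 195.4]]
mouth [[313.5, 107.2], [198.8, 107.2]]
0 [1.4,-0.1,0.3,0.2,0.1,-0.0]
--
1 [2.9,0.0,1.1,-0.0,-8.0,0.0]
--
2 [2.4,-0.0,1.9,0.0,-8.0,-0.0]
--
3 [1.7,-0.0,2.5,0.0,-8.0,0.0]
--
4 [0.7,0.0,1.8,-0.0,-6.0,-0.0]
--
```

View pics/w11.png

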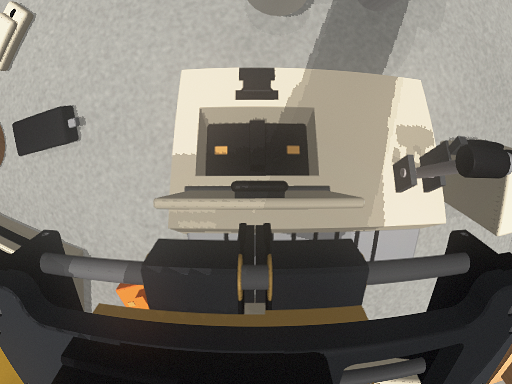

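>>> {"method": "servo_tool", "body": {"targets": [[1.4, 0, 0.2, 0.2, 0, 0], [1.4, 0, 0.5, 0, -4, 0], [1.5, 0, 0.6, 0, -4, 0], [1.2, 0, 0.9, 0, -4, 0], [1.2, 0, 1, 0, -4, 0]]}}

```text
time: 11.4
eef_pos: [0.5602, 0.0818, 0.1619]
eef_rot: [0.14, -0.14, 0.98, 0.021]
contact_force: [-0.6, -2.1, 0.9]
opening: 0.005
```

```bash
python3 look.py w12
python3 - <<'E'
from h import *
plan([lidkey(90,24),lidkey(106,30)])
E
```

```text
bay pos mm [14.  -4.2 59.1] rotvec [-0.33 13.75  0.29]
q [-1.29 -0.08  1.08  2.05  0.05  0.84  1.62] F [-6.1 -0.7 -1.2] 11.45 0.3091553479009702
front bottom [[326.1, 172.0], [178.9, 171.5]] front top [[336.7, 183.6], [167.5, 182.9]]
mouth [[323.0, 157.8], [191.6, 158.0]]
0 [1.3,-0.1,2.1,0.3,-7.8,-0.3]
--
1 [0.7,0.0,1.8,-0.0,-6.0,-0.0]
--
```

View pics/w12.png

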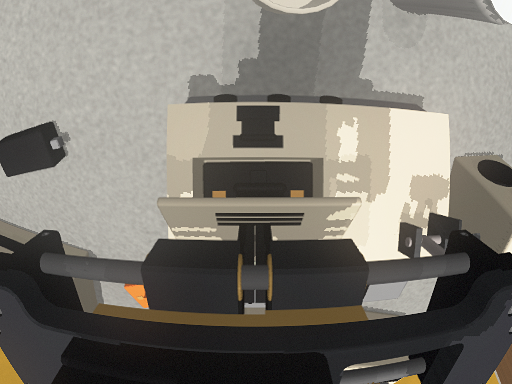

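Lid is swinging shut ahead of the fingers (edge at v≈198). Continue.

>>> {"method": "servo_tool", "body": {"targets": [[0.7, 0, 1, 0.2, -3.9, 0], [0.7, 0, 1.1, 0.1, -3.9, 0], [0.4, 0, 0.9, 0, -3, 0], [0.4, 0, 0.9, 0, -3, 0], [0, 0, 0, 0, 0, 0]]}}

```text
time: 11.95
eef_pos: [0.5521, 0.0789, 0.1162]
eef_rot: [0.255, -0.136, 0.957, 0.034]
contact_force: [-0.7, 0.1, 0.1]
opening: 0.003
```

```bash
python3 look.py w13
python3 - <<'E'
from h import *
print(move(bay2w(PB,[-36,-2,30])[0],tilt(30)))
E
```

```text
bay pos mm [-8.4 -4.4 24.9] rotvec [0.3  0.24 0.03]
q [-1.18 -0.22  0.93  2.3   0.32  0.47  1.39] F [ 0.1 -1.6  0.7] 12.0 0.04804277155140589
front bottom [[326.1, 183.5], [178.9, 183.7]] front top [[336.8, 196.7], [167.7, 196.9]]
mouth [[337.7, 193.1], [180.3, 193.1]]
(array([ 2.76330686,  0.23606626, -0.4994483 ]), array([-0.30033981, -0.23624048, -0.02553211]))
```

View pics/w13.png

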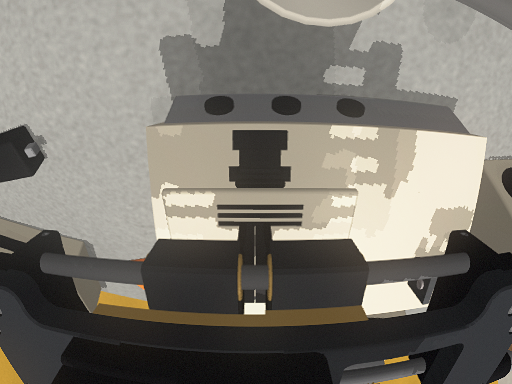

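Run:
```python
from h import *
plan([(bay2w(PB,[-12,-2,42])[0],tilt(26)),(bay2w(PB,[-42,-2,42])[0],tilt(22)),(bay2w(PB,[-42,-2,26])[0],tilt(22))])
```

```text
0 [0.4,0.2,-1.7,-0.3,3.8,-0.0]
--
1 [3.0,-0.0,0.2,0.0,4.0,-0.0]
--
2 [-0.2,-0.0,1.6,0.0,0.0,0.0]
--
```

>>> {"method": "servo_tool", "body": {"targets": [[0.4, 0.2, -1.7, -0.3, 3.8, 0], [1.5, 0, 0.1, 0, 2, 0], [1.5, 0, 0.1, 0, 2, 0], [-0.1, 0, 0.8, 0, 0, 0], [-0.1, 0, 0.8, 0, 0, 0], [0, 0, 0, 0, 0, 0]]}}

```text
time: 12.6
eef_pos: [0.5251, 0.0732, 0.1022]
eef_rot: [0.189, -0.14, 0.972, 0.026]
contact_force: [0.4, -0.2, 0.3]
opening: 0.005
```

```bash
python3 look.py w14
python3 - <<'E'
from h import *
print(move(bay2w(PB,[-40,-2,16])[0],tilt(22)))
E
```

```text
bay pos mm [-41.   -2.1  26.2] rotvec [ 0.11  8.01 -0.08]
q [-1.24 -0.19  0.99  2.26  0.24  0.61  1.46] F [0.5 0.1 0.3] 12.65 0.6665408975136756
front bottom [[326.6, 180.8], [179.1, 180.9]] front top [[337.3, 193.6], [167.9, 193.8]]
mouth [[330.1, 238.7], [181.6, 238.5]]
(array([-0.23943751,  0.01358927,  1.00129925]), array([-0.11494934, -0.00736346,  0.07234543]))
```

View pics/w14.png

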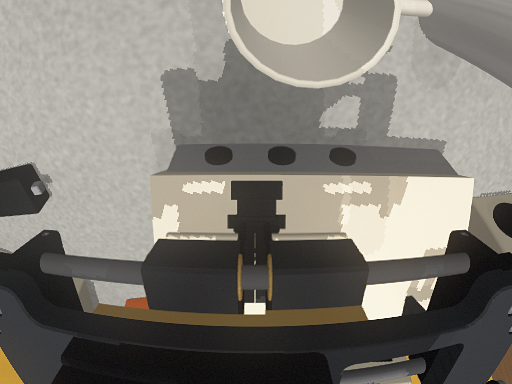

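>>> {"method": "servo_tool", "body": {"targets": [[-0.2, 0, 0.5, 0, 0, 0], [-0.1, 0, 0.3, 0, 0, 0], [0, 0, 0.2, 0, 0, 0], [0, 0, 0, 0, 0, 0]]}}

```text
time: 13.05
eef_pos: [0.5308, 0.0749, 0.0932]
eef_rot: [0.189, -0.14, 0.972, 0.026]
contact_force: [-1.7, 1.2, 2.8]
opening: 0.001
```

```bash
python3 look.py w15
```

```text
bay pos mm [-40.2  -2.   15.4] rotvec [ 0.1   7.99 -0.09]
q [-1.28 -0.15  1.05  2.26  0.18  0.58  1.51] F [0.5 0.3 2.1] 13.1 0.34421282180539386
front bottom [[326.5, 180.9], [179.2, 181.0]] front top [[337.3, 193.8], [168.0, 193.9]]
mouth [[333.7, 242.7], [177.7, 242.6]]
```

>>> {"method": "servo_tool", "body": {"targets": [[0, 0, 0.2, 0, 0, 0], [0, 0, 0.2, 0, 0, 0], [0, 0, 0, 0, 0, 0]]}}

```text
time: 13.4
eef_pos: [0.5316, 0.0751, 0.0889]
eef_rot: [0.189, -0.14, 0.972, 0.026]
contact_force: [-0.6, 0.3, 0.1]
opening: 0.008
```

```bash
python3 look.py w16
```

```text
bay pos mm [-41.7  -2.1  11.3] rotvec [ 0.13  8.05 -0.09]
q [-1.29 -0.13  1.07  2.26  0.16  0.56  1.53] F [-0.3  0.2  0.6] 13.45 0.39282711314698243
front bottom [[326.5, 181.0], [179.1, 181.1]] front top [[337.2, 193.9], [167.9, 194.0]]
mouth [[335.3, 247.0], [176.5, 246.8]]
```

>>> {"method": "servo_tool", "body": {"targets": [[-0.1, 0, 0.2, 0, 0, 0], [0, 0, 0.1, 0, 0, 0], [0, 0, 0.1, 0, 0, 0], [0, 0, 0, 0, 0, 0]]}}

```text
time: 13.85
eef_pos: [0.5338, 0.0757, 0.0862]
eef_rot: [0.188, -0.14, 0.972, 0.026]
contact_force: [-25.2, -6.0, 35.5]
opening: 0.003
```

```bash
python3 look.py w17
```

```text
bay pos mm [-41.   -2.2   7.8] rotvec [ 0.07  8.12 -0.04]
q [-1.31 -0.11  1.1   2.26  0.13  0.56  1.56] F [-4.2  2.  42.4] 13.9 0.38557900057783145
front bottom [[326.5, 180.9], [179.1, 181.0]] front top [[337.3, 193.8], [168.0, 193.9]]
mouth [[336.7, 247.6], [175.2, 247.6]]
```

Run:
```python
from h import *
plan([(fw(-50,0,150),tilt(20)),(fw(-30,60,240),tilt(8)),(fw(-8,138,280),tilt(0))])
```

```text
0 [-0.7,0.1,-3.2,-0.0,0.9,0.0]
1 [-0.6,0.1,-3.2,-0.0,0.9,0.0]
--
2 [-1.7,2.0,-2.6,-0.0,4.0,-0.0]
3 [-1.5,2.0,-2.7,-0.0,4.0,-0.0]
4 [-1.3,2.0,-2.8,-0.0,4.0,-0.0]
--
5 [-1.4,3.9,-1.8,0.0,4.0,-0.0]
6 [-1.2,3.9,-1.9,0.0,4.0,-0.0]
--
```

>>> {"method": "servo_tool", "body": {"targets": [[-0.6, 0, -3.2, 0, 0.9, 0], [-0.6, 0, -3.2, 0, 0.9, 0], [-1.7, 2, -2.6, 0, 4, 0], [-1.5, 2, -2.7, 0, 4, 0], [-1.3, 2, -2.8, 0, 4, 0], [-1.4, 3.9, -1.8, 0, 4, 0], [-1.2, 3.9, -1.9, 0, 4, 0], [0, 0, 0, 0, 0, 0], [0, 0, 0, 0, 0, 0]], "jaw": 6.5}}

```text
time: 14.8
eef_pos: [0.5244, 0.2187, 0.2785]
eef_rot: [0.002, -0.143, 0.99, -0.003]
contact_force: [-0.4, -1.4, 0.2]
opening: 0.711
```

```bash
python3 look.py w18
python3 - <<'E'
from h import *
import pickle
c=pickle.load(open("w18.pkl","rb"))
for a in(.1,.17,.25):print(a,projf(c,bay2w(PB,[[35+85*np.sin(.35-a),y,20+85*np.cos(.35-a)] for y in(122,140,158)])).round(1).tolist())
print(projf(c,bay2w(PB,[[-46,58,8],[-46,-58,8]])).round(1).tolist())
E
```

```text
bay pos mm [ 81.8 136.1 159.3] rotvec [ 0.26 29.85 -0.1 ]
q [-1.33  0.19  1.    1.62 -0.16  1.41  1.54] F [-0.1 -0.5  0.2] 14.85 62.975227454311565
front bottom [[324.6, 180.0], [176.6, 179.7]] front top [[335.1, 192.8], [165.0, 192.4]]
mouth [[186.0, 151.4], [110.1, 153.6]]
0.1 [[234.0, 211.7], [256.3, 211.8], [278.6, 211.9]]
0.17 [[234.0, 204.3], [256.3, 204.5], [278.7, 204.5]]
0.25 [[234.1, 195.9], [256.4, 196.0], [278.7, 196.1]]
[[189.3, 139.2], [105.7, 142.4]]
```

View pics/w18.png

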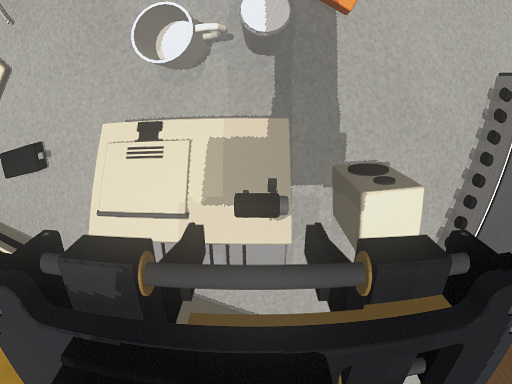

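>>> {"method": "servo_tool", "body": {"targets": [[0, 0.3, 2, 0, 0, 0], [0, 0, 2.3, 0, 0, 0], [0, 0, 2, 0, 0, 0], [0, 0, 1.3, 0, 0, 0], [0, 0, 0.7, 0, 0, 0], [0, 0, 0, 0, 0, 0]]}}

```text
time: 15.45
eef_pos: [0.5232, 0.2194, 0.1964]
eef_rot: [0.002, -0.142, 0.99, -0.001]
contact_force: [0.9, -0.2, 0.4]
opening: 0.749
```

```bash
python3 look.py w19 180 130 180 130
```

```text
bay pos mm [ 41.  138.9  88.4] rotvec [ 0.1  29.79 -0.03]
q [-1.3   0.26  0.98  1.74 -0.22  1.26  1.58] F [ 0.6 -0.3 -0.2] 15.5 65.33486928540016
front bottom [[326.9, 181.5], [178.9, 181.7]] front top [[337.8, 194.5], [167.7, 194.6]]
mouth [[165.4, 167.8], [75.7, 169.9]]
scale 4.333333333333333
```

View pics/w19c.png

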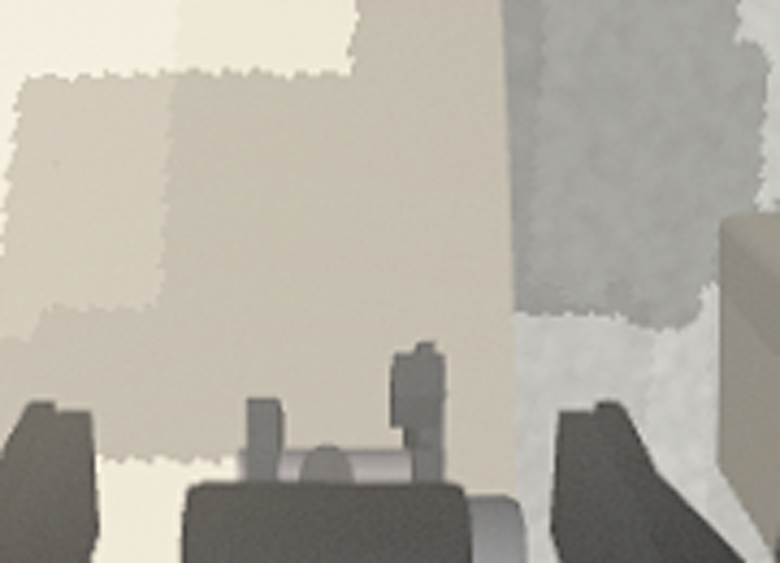

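>>> {"method": "servo_tool", "body": {"targets": [[0, 0.1, 0, 0, 0, 0], [0, 0, 0, 0, 0, 0], [0, 0, 0, 0, 0, 0], [0, 0, 0, 0, 0, 0], [0, 0, 0, 0, 0, 0]], "jaw": 3, "force": 20}}

```text
time: 16.0
eef_pos: [0.5238, 0.2199, 0.1971]
eef_rot: [0.002, -0.142, 0.99, -0.002]
contact_force: [0.4, -1.7, 1.9]
opening: 0.411
```

```bash
python3 look.py w20
python3 - <<'E'
from h import *
P,_=eef()
# planned grip arc, tool vertical->; keep vertical; delta relative to a0
a0=.165
g=lambda a:np.array([35+85*np.sin(.35-a),0,20+85*np.cos(.35-a)])
prev=g(a0)
B=bayR(PB[2])
y=tilt(0)
for a in np.arange(a0+.1,1.83,.1):
    d=B@(g(a)-prev)/10;prev=g(a)
    print(round(a,3),(y.T@d).round(2))
E
```

```text
bay pos mm [ 41.2 139.1  88.3] rotvec [ 0.19 29.78 -0.03]
q [-1.3   0.26  0.98  1.74 -0.22  1.26  1.58] F [ 1.  -4.5  4.3] 16.05 36.0487193043356
front bottom [[326.7, 180.6], [179.0, 180.7]] front top [[337.5, 193.5], [167.8, 193.5]]
mouth [[165.5, 166.8], [76.0, 169.0]]
0.265 [ 0.79 -0.    0.32]
0.365 [0.75 0.   0.4 ]
0.465 [0.71 0.   0.47]
0.565 [0.66 0.   0.54]
0.665 [0.6 0.  0.6]
0.765 [0.54 0.   0.66]
0.865 [0.47 0.   0.71]
0.965 [0.39 0.   0.75]
1.065 [0.32 0.   0.79]
1.165 [0.24 0.   0.82]
1.265 [0.15 0.   0.84]
1.365 [0.07 0.   0.85]
1.465 [-0.02  0.    0.85]
1.565 [-0.1   0.    0.84]
1.665 [-0.18  0.    0.83]
1.765 [-0.27  0.    0.81]
```

>>> {"method": "servo_tool", "body": {"targets": [[0.8, 0, 0.3, 0, 0, 0], [0.7, 0, 0.4, 0, 0, 0], [0.7, 0, 0.5, 0, 0, 0], [0.7, 0, 0.5, 0, 0, 0], [0.6, 0, 0.6, 0, 0, 0], [0.5, 0, 0.7, 0, 0, 0], [0.5, 0, 0.7, 0, 0, 0], [0.4, 0, 0.8, 0, 0, 0]]}}

```text
time: 16.85
eef_pos: [0.4762, 0.206, 0.151]
eef_rot: [0.002, -0.142, 0.99, -0.001]
contact_force: [3.7, -5.1, 0.8]
opening: 0.407
```

```bash
python3 look.py w21
```

```text
bay pos mm [-25.9 139.1  72.5] rotvec [ 0.19 29.83 -0.05]
q [-1.39  0.16  0.98  1.92 -0.14  1.14  1.51] F [ 2.  -6.3 -3.9] 16.9 35.6673628566539
front bottom [[326.2, 179.2], [179.2, 179.3]] front top [[336.9, 191.8], [168.1, 191.9]]
mouth [[156.2, 233.5], [61.2, 228.5]]
```

View pics/w21.png

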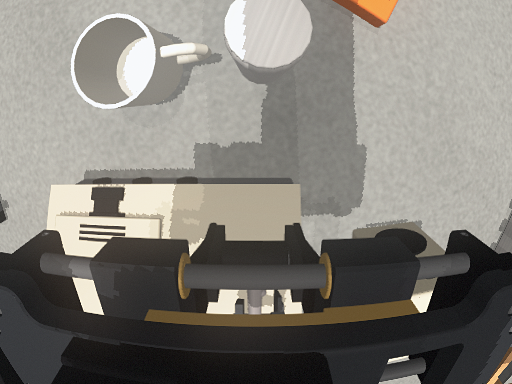

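Lever is following, button in (grip between fingers at ~(250,232)). Continue to the stop.

>>> {"method": "servo_tool", "body": {"targets": [[0.3, 0, 0.8, 0, 0, 0], [0.2, 0, 0.8, 0, 0, 0], [0.2, 0, 0.8, 0, 0, 0], [0.1, 0, 0.9, 0, 0, 0], [0, 0, 0.8, 0, 0, 0], [-0.1, 0, 0.8, 0, 0, 0], [-0.2, 0, 0.7, 0, 0, 0], [0, 0, 0, 0, 0, 0]]}}

```text
time: 17.7
eef_pos: [0.4715, 0.2046, 0.0944]
eef_rot: [0.002, -0.142, 0.99, -0.002]
contact_force: [3.0, -4.9, -0.5]
opening: 0.413
```

```bash
python3 look.py w22
```

```text
bay pos mm [-57.3 139.1  26.9] rotvec [ 0.21 29.86 -0.07]
q [-1.34  0.24  0.96  1.98 -0.22  1.03  1.57] F [ 1.4 -5.2 -0.8] 17.75 35.91080575658278
front bottom [[326.7, 180.6], [178.9, 180.7]] front top [[337.5, 193.4], [167.6, 193.5]]
mouth [[135.0, 272.7], [29.8, 260.1]]
```

>>> {"method": "servo_tool", "body": {"targets": [[-0.1, 0, 0.4, 0, 0, 0], [-0.1, 0, 0.4, 0, 0, 0], [-0.1, 0, 0.2, 0, 0, 0], [0, 0, 0, 0, 0, 0]]}}

```text
time: 18.15
eef_pos: [0.4744, 0.2054, 0.0848]
eef_rot: [0.002, -0.142, 0.99, -0.002]
contact_force: [2.7, -4.9, -0.9]
opening: 0.41
```

```bash
python3 look.py w23
```

```text
bay pos mm [-59.4 139.1  16.9] rotvec [ 0.19 29.84 -0.06]
q [-1.32  0.26  0.95  1.99 -0.25  1.01  1.59] F [ 1.5 -5.4  0.6] 18.2 35.877616099245905
front bottom [[326.6, 180.6], [178.9, 180.7]] front top [[337.4, 193.4], [167.7, 193.5]]
mouth [[129.6, 276.4], [22.4, 262.4]]
```

>>> {"method": "servo_tool", "body": {"targets": [[-0.1, 0, 0.2, 0, 0, 0], [0, 0, 0.1, 0, 0, 0], [0, 0, 0, 0, 0, 0]]}}

```text
time: 18.5
eef_pos: [0.4751, 0.2057, 0.0832]
eef_rot: [0.001, -0.142, 0.99, -0.001]
contact_force: [-7.0, -8.2, 22.4]
opening: 0.412
```

```bash
python3 look.py w24
```

```text
bay pos mm [-59.7 139.1  15. ] rotvec [ 0.12 29.92 -0.03]
q [-1.32  0.27  0.94  1.98 -0.25  1.01  1.6 ] F [ 3.2 -6.5 25.1] 18.55 36.18581617071543
front bottom [[326.6, 180.6], [178.9, 180.7]] front top [[337.4, 193.4], [167.7, 193.5]]
mouth [[128.5, 276.9], [20.8, 262.7]]
```

>>> {"method": "servo_tool", "body": {"targets": [[0, 0, -0.1, 0, 0, 0], [0, 0, 0, 0, 0, 0]]}}

```text
time: 18.75
eef_pos: [0.475, 0.2057, 0.0834]
eef_rot: [0.001, -0.142, 0.99, -0.001]
contact_force: [-3.5, -6.6, 9.6]
opening: 0.415
```

>>> {"method": "servo_tool", "body": {"targets": [[0, 0, 0, 0, 0, 0], [0, 0, 0, 0, 0, 0], [0, 0, 0, 0, 0, 0], [0, 0, 0, 0, 0, 0]], "jaw": 6.3}}

```text
time: 19.15
eef_pos: [0.4752, 0.2068, 0.0831]
eef_rot: [0.002, -0.143, 0.99, -0.001]
contact_force: [-0.2, 0.8, 0.6]
opening: 0.674
```

>>> {"method": "servo_tool", "body": {"targets": [[0, 0, -1, 0, 0, 0], [0, 0, -3, 0, 0, 0], [0, 0, -4, 0, 0, 0], [0, 0, -4, 0, 0, 0], [0, 0, -4, 0, 0, 0], [0, 0, -2, 0, 0, 0], [0, 0, 0, 0, 0, 0]]}}

```text
time: 19.85
eef_pos: [0.4765, 0.2073, 0.2668]
eef_rot: [0.004, -0.142, 0.99, 0.001]
contact_force: [-0.4, 0.0, -0.1]
opening: 0.725
```

```bash
python3 look.py w25
python3 - <<'E'
from h import *
import pickle
c=pickle.load(open("w25.pkl","rb"))
for a in(1.55,1.65,1.75):print(a,projf(c,bay2w(PB,[[35+85*np.sin(.35-a),y,20+85*np.cos(.35-a)] for y in(122,140,158)])).round(1).tolist())
print("lid edge shut",projf(c,bay2w(PB,[[-46,58,8],[-46,-58,8]])).round(1).tolist())
print("lid .12",projf(c,bay2w(PB,[[-45,58,19],[-45,-58,19]])).round(1).tolist())
E
```

```text
bay pos mm [ 32.  140.3 171.9] rotvec [ 0.03 29.69 -0.03]
q [-1.47  0.02  1.    1.76 -0.01  1.37  1.39] F [-0.2  0.7  0. ] 19.9 62.89166175975053
front bottom [[326.0, 178.5], [179.5, 178.7]] front top [[336.7, 191.0], [168.5, 191.2]]
mouth [[183.1, 191.8], [107.7, 191.7]]
1.55 [[236.0, 171.7], [253.0, 171.6], [270.0, 171.6]]
1.65 [[236.5, 171.3], [253.1, 171.3], [269.6, 171.3]]
1.75 [[237.0, 171.7], [253.1, 171.7], [269.2, 171.7]]
lid edge shut [[186.1, 180.1], [102.8, 180.8]]
lid .12 [[184.0, 178.6], [98.8, 179.5]]
```

View pics/w25.png

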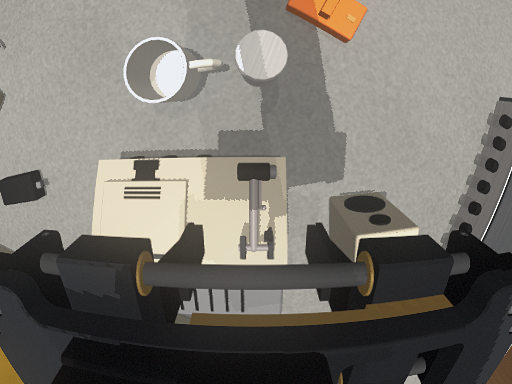

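Run:
```python
from h import *
t=read_camera("top")[:,:,::-1];s=read_camera("scene")[:,:,::-1]
cv2.imwrite("pics/s26.png",cv2.resize(s[100:270,200:380],None,fx=3.5,fy=3.5,interpolation=cv2.INTER_CUBIC))
c=get_calibration("scene")
for n,a in(("shut",0),("unl",.12)):
    print(n,((proj(c,bay2w(PB,[[46-92*np.cos(a)+6*np.sin(a),y,2+92*np.sin(a)+6*np.cos(a)] for y in(58,-58)]))-[200,100])*3.5).round().tolist())
for a in(1.45,1.6,1.75):print(a,((proj(c,bay2w(PB,[35+85*np.sin(.35-a),140,20+85*np.cos(.35-a)]))-[200,100])*3.5).round().tolist())
# bystander displacement
t0=cv2.imread("pics/top0.png");d=cv2.absdiff(t,t0).max(2);print(np.argwhere(d[100:310,300:430]>60).shape)
```

```text
shut [[275.0, 272.0], [191.0, 356.0]]
unl [[272.0, 263.0], [187.0, 346.0]]
1.45 [[317.0, 170.0]]
1.6 [[317.0, 181.0]]
1.75 [[320.0, 192.0]]
(426, 2)
```

View pics/s26.png

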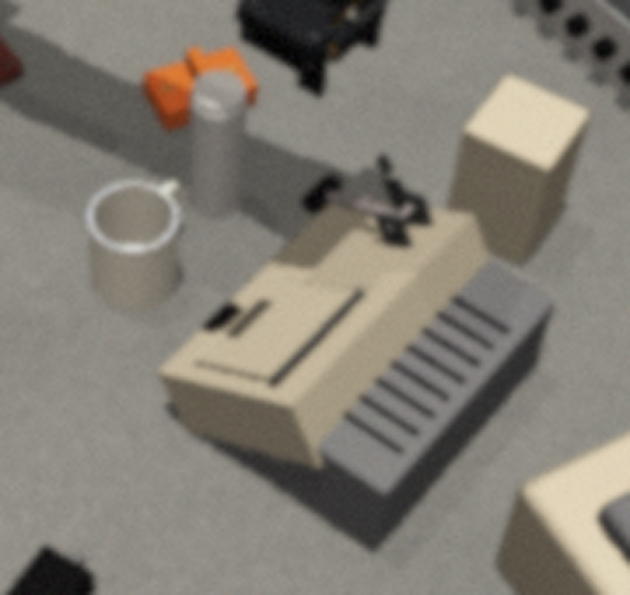

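```bash
python3 -c "
from workcell import *
print(sense()['time'],sense()['contact_force'],job_done())"
```

```text
the job is handed in; nothing more can be done
20.0 [ 0.20975151 -0.56179976  0.26921475] None
```

I put the black ribbed pack into the bay, shut the lid past its catch, swung the connect lever down with its button held in, let go and backed off. The job was handed in at 20.0 s of the 69 s allowed.

Last checks:
- **Pack:** the floor stopped it with a firm push of about 51 N on the pack held in the fingers. In the wrist view after release it lies square in the bay.
- **Lid:** it looks flush in both the scene and wrist views, and its edge is within about 1 px of the shut position in the wrist view. After the press the force dropped to near zero, then rose to 42 N against a hard stop at shut height.
- **Lever:** the button stayed in throughout, with the grip at about 36 mm between the fingers. It met the end stop at about 25 N, and the grip appears where 1.75 rad predicts in the scene view.
- **Robot:** it is clear, with contact force near zero.

**Not fully confirmed:**
- I only inferred the click from the forces. I did not pull on the lid to test the catch.
- Both pressing peaks, 51 N and 42 N, were at the fingers and not the gripper's body. They were higher than needed.
- The wrist camera was about 1.5 mm off, so I placed the pack by comparing it with the bay mouth in the same picture.
- The mug, can and speaker stand clear in the last views. I did not check the other objects one by one, though nothing was touched on the way.

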